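Put the repair kit back in its fitted tray

TASK

Sort the loose repair kit back into its tray: the screwdriver, the brush, the bit block and the paste jar each go into the empty bay that is shaped for it, lowered in rather than dropped, fully down, the jar upright, and the screwdriver with its handle towards the robot and its blade in the narrow slot. Leave the dish of screws where it stands.

Things in the scene. Friction and masses are not known exactly. Their poses are not given: they have to be found in the camera images.
- driver: Black precision screwdriver lying flat, 181 mm long; handle 20 wide, 21 high; thin 4 mm blade, its axis 10 mm up. Origin: middle of its length, underside; y along it to the handle's end (handle y -11 to +90, blade -11 to -90 mm), z up. Balances near y = +35 mm. At the start its handle points to the robot within about 16 degrees; 35 g.
- driver_tip (a point): The tip of the screwdriver's blade: y = -90 mm from the screwdriver's origin, 10 mm above its underside.
- brush: Black antistatic brush, a slim flat bar 158 mm long, 14 wide, 12 high, 20 g, lying on the bench. Origin: its middle, underside; y along its length (either way round in its bay), z up.
- bit_block: Orange block with a double row of short steel bits standing in it: block 75 mm long, 26 wide, 22 high, 33 mm to the tops of the bits, 80 g. Origin: centre of its underside; y along its length (either way round in its bay), x across, z up. Grasp the block across its 26 mm.
- jar: White paste jar with a red screw lid, upright: 33 mm across and 43 high, the lid (35 mm across) from 28 mm up, 50 g. Origin: centre of its underside, z up. Any angle about z will do.
- driver_bay: Screwdriver module (mm): groove with sloping sides, wide in the near ledge (28 at its floor, 42 at its top; handle), narrow in the far one (8 and 22; blade). 76 wide, 200 long (x, away from the robot). Origin: centre of underside, 3 above the bench. Floor at z 3, ledge tops at 15; finger trough at x -60 to 19, floor z 3. Home: driver's origin at x 0, y 0, z 3, blade to +x; 7 free at each end.
- brush_bay: Brush module (mm): groove with sloping sides, of even width in both ledges (22 at its floor, 36 at its top), x -97 to 77. 76 wide, 200 long (x, away from the robot). Origin: centre of underside, 3 above the bench. Floor at z 3, ledge tops at 15; finger trough at x -60 to 19, floor z 3. Home: brush's origin at x -10, y 0, z 3, lying along x; 8 free at each end.
- block_bay: Bit block module (mm): seat 92 x 37 round x -28, y 0 between two pairs of low cheeks (tops at z 13), a 40 long finger gap between the pairs; in its far ledge a spool of solder. 76 wide, 200 long (x, away from the robot). Origin: centre of underside, 3 above the bench. Floor at z 3. Home: block's origin at x -28, y 0, z 3, its length along x.
- jar_bay: Paste jar module (mm): empty round well 46 across, 8 deep, rim at z 11, centre x -20, y 0; in its far ledge a spool of solder. 76 wide, 200 long (x, away from the robot). Origin: centre of underside, 3 above the bench. Home: jar upright, its origin at x -20, y 0, z 3. The four modules stand side by side in any order, seats 76 apart, tray rim 16 above the bench: open the fingers little to let go.
- screw_dish: Round steel dish of screws, 70 mm across and 16 mm high, loose on the bench; a bystander. Origin: centre of its underside.
Not all that is in view belongs to the job. Several things look just like the jar: the one meant starts farthest to the robot's right.

How it is judged:
By the outcome, as a careful person would: the job done as asked, in the order asked, and still so for the second after the job is handed in, with the robot touching nothing.
It also fails if it takes over 102 s, if anything falls off the work surface, if the arm or the gripper's body presses on something with over 40 N, if the wrist force passes 120 N, or if a joint passes its speed limit or range.

ROBOT

A 7-joint arm with a two-finger parallel gripper is mounted at the origin on a cart in front of the work surface, level with it; the furniture and walls round the work are solid. World frame = base frame: x ahead of the robot, y to its left, z up, the work surface at z = 0. Lengths are in m, angles in rad, forces in N, time in s.
With the tool pointing down it reaches from about 0.425 to 0.925 m from the base axis. Payload 6.8 kg.
Tool frame: the origin (TCP) lies on the centre line of the jaws, within the pads' length; the fingertips stand 25 mm ahead of it and the grasp point (between the pads) lies 6 mm ahead of it; z points along the fingers, y is the line along which they close (so a half turn about z gives the same grasp; the last joint's range is limited). The gripper opens to 85 mm and grips with 20 to 120 N. Pads are 22 mm wide; open, the fingers measure 114 mm over their backs; the gripper's body (76 mm by 85 mm) begins 54 mm behind the grasp point. The pads swing forward as they close: fully open they stand 13 mm farther back than shut.
Start: joints at [-1.335, 0.477, 0.022, 1.555, -0.011, 1.109, -0.083], TCP at [0.228, 0.636, 0.256] pointing down, gripper open.
Joint ranges: [-2.96, 2.96], [-0.34, 2.1], [-1.41, 1.46], [0.24, 2.44], [-1.37, 4.51], [0.17, 1.92], [-2.96, 2.96]. Speed limits (rad/s): [2.39, 2.39, 3.14, 3.14, 3.14, 3.14, 3.14].

INTERFACE

Orientations are given as a rotation vector (axis times angle).
In Python, from bench import status, imaging, workorder gives the robot as it stands.
- The arm moves only by the tool send_rows, never from a script. Its argument "steps" is a list of rows, each an object of numbers: "dx", "dy", "dz": the shift along the tool's x, y, z in cm; "yaw": the turn about the tool's z in degrees; "gripper": the opening, from 0 (shut) to 1 (fully open). A call has 1 to 5 rows; each row is the pose to reach, as a shift and turn from the pose commanded when the call began, along the tool's axes at that moment; what a row does not reach only later rows make up. A row lasts 1/8 s, in which the tool goes at most 62.5 mm and 10.7 degrees, less where a joint would pass 70% of its speed; a pose out of reach is approached as far as the arm can. A call with a gripper value outside its range is refused whole. The fingers move at their own pace and stop on an object; "force" is the grip in N (left out, the last holds). Time passes only in rows, so rows that repeat a pose let the fingers close. It gives the time, the measured TCP pose, the force, the opening and the grip force at its end, in the units of the state.
- status.get_obs(): the state, without advancing time (a new reading comes with each control period).
- imaging.grab_frame(name): name is "side" or "top" or "wrist"; returns a dict with "color" (400x640x3 uint8, red, green, blue), "depth" (400x640 float32, m along the optical axis (not along the pixel's ray), 0 where there is no reading), "K" (3x3 intrinsics, pixels), "k1" (the pictures are not rectified: a ray, as slopes to the right and down, at radius r is drawn at 1 + k1 r^2 times it, then the intrinsics apply), "R" (3x3) and "t" (3): a world point X has camera coordinates R X + t. Camera axes: x right, y down, z forward; pixel columns grow to the right and rows downward; lengths in m; the calibration is good to about 2 mm. A picture is of the moment at which its call begins.
- workorder.hand_in(): hands the job in; it is judged then, once.
The state is a dict: "clock": time; "joints": joint angles; "qvel": joint speeds; "tau": joint torques, N m; "tcp_pos": TCP position; "orientation": TCP orientation; "contact_force": force on the tool from outside, world axes, zero at the start; "moment": the same for the moment, N m; "grip_width": finger opening in m; "gripper_force": force on a finger pad.
Only numpy, scipy, OpenCV 4.12 (cv2) and the standard library are available. Lean on these libraries where they do the work, as an engineer would, in place of code of your own. Each camera call takes 0.05 s, during which the arm holds its last target. There are 200 camera calls.

## Working session

There is one attempt and no reset: what is moved stays moved. The work goes in short steps, Python scripts to look and compute and a tool call to move; the robot and the scene stay as the last step left them, time stands still between calls to the robot, and variables do not carry over. Pictures are saved under pics/ and viewed, at most 14 in all, crops included, and the job is handed in when it is done.

Besides the shell and the picture viewer there is one more tool, called after ">>>" in YAML: its name, and indented under it one key for each argument. send_rows: Moves the arm, as the interface text tells. Its arguments: {"type":"object","properties":{"steps":{"type":"array"},"force":{"type":"number"}},"required":["steps"]}

```bash
mkdir -p pics; ls
cat > h.py <<'E'
import numpy as np, cv2
from bench import status, imaging, workorder
def grab(n,fn=None):
    f=imaging.grab_frame(n)
    if fn: cv2.imwrite('pics/'+fn,cv2.cvtColor(f['color'],cv2.COLOR_RGB2BGR))
    np.save(f'last_{n}.npy',f,allow_pickle=True)
    return f
def load(n): return np.load(f'last_{n}.npy',allow_pickle=True).item()
def rays(f,uv):
    uv=np.atleast_2d(np.asarray(uv,float)); K=f['K']
    d=np.stack([(uv[:,0]-K[0,2])/K[0,0],(uv[:,1]-K[1,2])/K[1,1]],1); s=d.copy()
    for _ in range(20): s=d/(1+f['k1']*(s**2).sum(1,keepdims=True))
    return s
def onplane(f,uv,z):
    s=rays(f,uv); R,t=f['R'],f['t']; c=-R.T@t
    d=np.c_[s,np.ones(len(s))]@R
    return c+d*((z-c[2])/d[:,2])[:,None]
def bydepth(f,uv):
    uv=np.atleast_2d(uv); s=rays(f,uv); Z=f['depth'][uv[:,1].astype(int),uv[:,0].astype(int)][:,None]
    return (np.c_[s,np.ones(len(s))]*Z-f['t'])@f['R']
def proj(f,X):
    P=np.atleast_2d(X)@f['R'].T+f['t']; s=P[:,:2]/P[:,2:]
    s=s*(1+f['k1']*(s**2).sum(1,keepdims=True)); K=f['K']
    return s*[K[0,0],K[1,1]]+[K[0,2],K[1,2]]
E
python3 - <<'E'
from h import *
np.set_printoptions(precision=4,suppress=True)
print(status.get_obs())
for n in('top','side'):
    f=grab(n,n+'0.png'); print(n,-f['R'].T@f['t'],f['R'],f['K'][0],f['k1'])
E
```

```text
pics
{'clock': 0.0, 'joints': array([-1.3351,  0.4778,  0.0224,  1.5565, -0.0115,  1.1093, -0.0831]), 'qvel': array([-0.0005, -0.0005,  0.0011,  0.0002,  0.001 ,  0.0004,  0.0003]), 'tau': array([ -0.0001, -59.6461,   1.6081, -28.119 ,   0.0125,   0.0096,
        -0.    ]), 'tcp_pos': array([0.2273, 0.635 , 0.2553]), 'orientation': array([-0.5373, -3.0951,  0.0029]), 'contact_force': array([0.683 , 0.4259, 0.7364]), 'moment': array([ 0.0374, -0.0255,  0.0276]), 'gripper_force': 0.0, 'grip_width': 0.08558440430859723}
top [0.2818 0.0738 1.3515] [[-0.0197 -0.9996  0.0189]
 [-0.983   0.0159 -0.1829]
 [ 0.1826 -0.0221 -0.9829]] [486.6072   0.     321.3914] -0.12632882003659365
side [ 0.3416 -1.0556  0.5571] [[ 0.9907 -0.1361  0.0096]
 [-0.0472 -0.4076 -0.9119]
 [ 0.128   0.9029 -0.4102]] [466.0741   0.     320.2274] 0.034836242958007
```

View pics/top0.png

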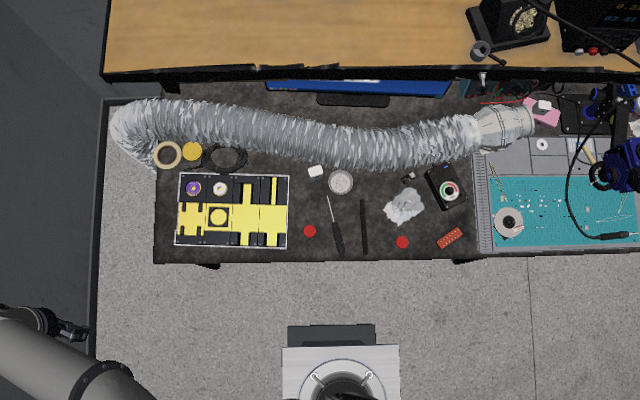

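View pics/side0.png

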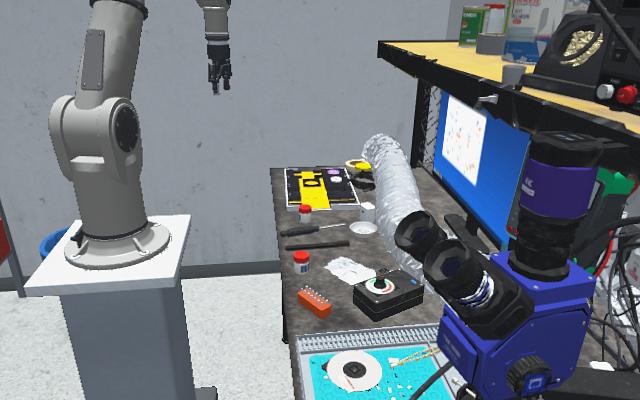

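Top view: the tray is at (232,211), the driver at (335,225), the brush at (364,227), the bit block at (450,238) and the dish at (340,182). The jar candidates are the red lids at (310,231) and (402,242). The robot's right is +column, so (402,242) is the one meant. I'll enlarge to confirm this and identify the bays.

Run:
```python
from h import *
np.set_printoptions(precision=4,suppress=True)
f=load('top'); c=cv2.cvtColor(f['color'],cv2.COLOR_RGB2BGR)
a=cv2.resize(c[165:255,165:297],None,fx=4.5,fy=4.5,interpolation=cv2.INTER_CUBIC)
b=cv2.resize(c[165:265,295:475],None,fx=4.4,fy=4.4,interpolation=cv2.INTER_CUBIC)
cv2.imwrite('pics/tray.png',a); cv2.imwrite('pics/objs.png',b)
hsv=cv2.cvtColor(f['color'],cv2.COLOR_RGB2HSV)
m=((hsv[...,0]<15)|(hsv[...,0]>170))&(hsv[...,1]>150)&(hsv[...,2]>90); m=m.astype(np.uint8)
n,l,s,ce=cv2.connectedComponentsWithStats(m)
for i in range(1,n):
    if s[i,4]>30: print(s[i],ce[i],onplane(f,ce[i],.043)[0])
print('tray corners',onplane(f,[[181,175],[290,178],[286,248],[175,246]],.016))
g=load('side');hsv=cv2.cvtColor(g['color'],cv2.COLOR_RGB2HSV)
m=((hsv[...,0]<12)|(hsv[...,0]>170))&(hsv[...,1]>150)&(hsv[...,2]>90); m=m.astype(np.uint8)
n,l,s,ce=cv2.connectedComponentsWithStats(m)
for i in range(1,n):
    if s[i,4]>30: print('side',s[i],ce[i],onplane(g,ce[i],.036)[0])
```

```text
[590  47   8   6  33] [593.6667  49.8485] [ 1.0137 -0.8223  0.043 ]
[304 225  12  13 124] [309.3468 230.7419] [0.4599 0.0782 0.043 ]
[437 227  26  22 180] [448.9556 237.3833] [ 0.4344 -0.304   0.043 ]
[396 236  13  13 128] [401.5078 241.9766] [ 0.4246 -0.1716  0.043 ]
tray corners [[0.6289 0.4411 0.016 ]
 [0.6145 0.1307 0.016 ]
 [0.4168 0.1433 0.016 ]
 [0.4266 0.4513 0.016 ]]
side [489   5  16   3  42] [496.8095   5.9286] [14.5513 27.0011  0.036 ]
side [617  85  20  18 238] [626.7185  93.3529] [2.5183 1.4893 0.036 ]
side [299 204  12   9  90] [304.5222 208.4   ] [0.4602 0.0823 0.036 ]
side [  0 219  10  42 236] [  3.0508 242.6102] [-0.2358 -0.0246  0.036 ]
side [595 239  18  39 124] [605.2097 258.4032] [ 1.085  -0.2554  0.036 ]
side [294 251  15  12 160] [300.8562 256.4438] [ 0.4254 -0.1699  0.036 ]
side [298 289  33  30 440] [314.3909 305.5091] [ 0.4327 -0.3502  0.036 ]
```

View pics/tray.png

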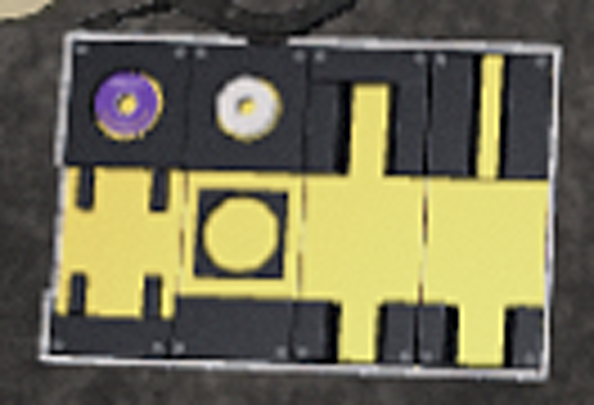

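View pics/objs.png

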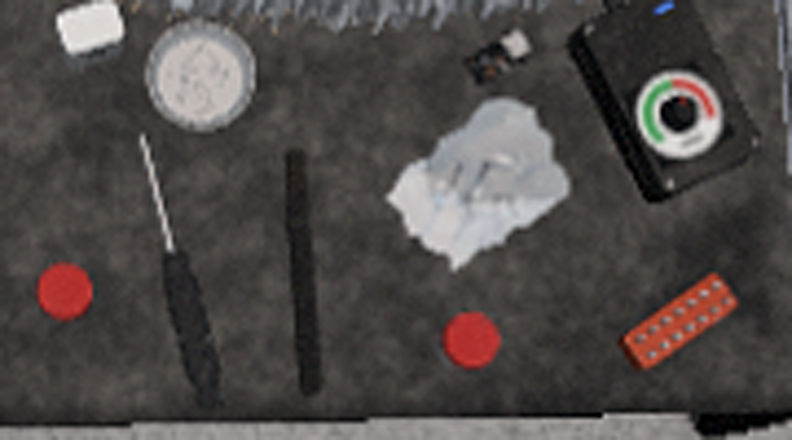

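The tray bays run left to right (+y to −y): block (purple spool), jar (white spool, round well), brush (even groove) and driver (narrow far slot). In the enlarged crop, (402,242) is a round red lid 35 mm across. It is the rightmost such lid, at y −0.17 against +0.08 for the other, so it is the jar meant. Next I'll measure the pieces and get the tool axes.

```bash
cat >> h.py <<'E'
from scipy.spatial.transform import Rotation as Ro
def plan(x,y,z,psi=None,frm=None):
    """rows to take TCP to world x,y,z with closing line (tool y) at world angle psi(deg); frm=(pos,rotvec)"""
    o=status.get_obs(); p,rv=frm if frm else (o['tcp_pos'],o['orientation'])
    R=Ro.from_rotvec(rv).as_matrix(); d=R.T@(np.array([x,y,z])-p)*100
    cur=np.degrees(np.arctan2(R[1,1],R[0,1])); w=0
    if psi is not None: w=-(((psi-cur)+90)%180-90)
    print('from',np.round(p,4),'psi %.1f tilt %.4f'%(cur,R[2,2]),'-> d',np.round(d,2),'yaw %.1f'%w,'j7 %.2f'%o['joints'][6])
def blob(m):
    c,_=cv2.findContours(m.astype(np.uint8),cv2.RETR_EXTERNAL,cv2.CHAIN_APPROX_NONE)
    return max(c,key=cv2.contourArea)[:,0].astype(float)
E
python3 - <<'E'
from h import *
np.set_printoptions(precision=4,suppress=True)
plan(.49,.29,.33,87)
w=grab('wrist'); R=Ro.from_rotvec(status.get_obs()['orientation']).as_matrix(); c=-w['R'].T@w['t']
print('cam in tool',R.T@(c-status.get_obs()['tcp_pos']),'axis in tool',w['R']@R,w['K'][0],w['K'][1]); print('tool axes',R)
f=load('top')
# block: orange mask rect; brush / driver: dark masks inside windows
hsv=cv2.cvtColor(f['color'],cv2.COLOR_RGB2HSV)
def rect(m,x0,y0,x1,y1,z,n):
    k=np.zeros(m.shape,bool);k[y0:y1,x0:x1]=m[y0:y1,x0:x1]
    p=blob(k); P=onplane(f,p,z)[:,:2]; r=cv2.minAreaRect((P*1000).astype(np.float32)); print(n,r, 'px',p.min(0),p.max(0))
red=((hsv[...,0]<15)|(hsv[...,0]>170))&(hsv[...,1]>120)&(hsv[...,2]>70)
rect(red,430,220,470,255,.022,'block')
g=cv2.cvtColor(f['color'],cv2.COLOR_RGB2GRAY)
print(np.percentile(g[190:250,345:385],[2,10,30,50]))
rect(g<42,352,190,376,256,.012,'brush')
rect(g<48,322,216,350,257,.014,'handle')
br=(g>120); rect(br,322,190,340,224,.012,'blade')
E
```

```text
from [0.2274 0.635  0.2554] psi 70.3 tilt -1.0000 -> d [-36.36 -23.64  -7.42] yaw -16.7 j7 -0.08
cam in tool [ 0.0829  0.0009 -0.1191] axis in tool [[ 0.0001  1.      0.0008]
 [-0.9479  0.0003 -0.3185]
 [-0.3185 -0.0007  0.9479]] [309.8573   0.     319.7351] [  0.     309.8573 201.497 ]
tool axes [[-0.9415  0.337  -0.0004]
 [ 0.337   0.9415 -0.0013]
 [-0.0001 -0.0014 -1.    ]]
block ((436.42779541015625, -310.3354187011719), (27.736656188964844, 77.22941589355469), 32.41667938232422) px [437. 227.] [462. 248.]
[27. 40. 59. 63.]
brush ((474.17767333984375, -71.61888122558594), (155.1634521484375, 14.42171573638916), 2.1905672550201416) px [360. 199.] [367. 254.]
handle ((439.4600524902344, -0.8392143249511719), (100.25760650634766, 22.275287628173828), 12.463203430175781) px [332. 222.] [345. 256.]
blade ((574.3906860351562, 2.899247646331787), (19.766822814941406, 8.65857982635498), 89.12493896484375) px [332. 190.] [339. 193.]
```

>>> send_rows:
  steps:
    - {"dx":-33.5,"dy":-24.6,"dz":5.5,"yaw":-16.4,"gripper":0.6}
    - {"dx":-33.5,"dy":-24.6,"dz":5.5,"yaw":-16.4}
    - {"dx":-33.5,"dy":-24.6,"dz":5.5,"yaw":-16.4}
    - {"dx":-33.5,"dy":-24.6,"dz":5.5,"yaw":-16.4}
    - {"dx":-33.5,"dy":-24.6,"dz":5.5,"yaw":-16.4}

```text
validation failed for argument at $.st...
```

>>> send_rows:
  steps:
    - {"dx":-33.5,"dy":-24.6,"dz":5.5,"yaw":-16.4,"gripper":0.6}
    - {"dx":-33.5,"dy":-24.6,"dz":5.5,"yaw":-16.4,"gripper":0.6}
    - {"dx":-33.5,"dy":-24.6,"dz":5.5,"yaw":-16.4,"gripper":0.6}
    - {"dx":-33.5,"dy":-24.6,"dz":5.5,"yaw":-16.4,"gripper":0.6}
    - {"dx":-33.5,"dy":-24.6,"dz":5.5,"yaw":-16.4,"gripper":0.6}

```text
clock: 0.78
tcp_pos: [0.4017, 0.3768, 0.215]
orientation: [0.09, 3.14, 0.0]
contact_force: [0.5, 0.3, -0.3]
grip_width: 0.0516
gripper_force: 0.0
```

Run:
```python
from h import *
plan(.46,.29,.20,86.7)
```

```text
from [0.4017 0.3768 0.215 ] psi 86.7 tilt -1.0000 -> d [-6.32 -8.33  1.5 ] yaw 0.0 j7 0.66
```

>>> send_rows:
  steps:
    - {"dx":-6.3,"dy":-8.3,"dz":1.5,"yaw":0,"gripper":0.6}
    - {"dx":-6.3,"dy":-8.3,"dz":1.5,"yaw":0,"gripper":0.6}
    - {"dx":-6.3,"dy":-8.3,"dz":1.5,"yaw":0,"gripper":0.6}

```text
clock: 1.15
tcp_pos: [0.4608, 0.2879, 0.1997]
orientation: [-0.102, -3.14, 0.004]
contact_force: [-0.6, 0.1, 0.4]
grip_width: 0.0513
gripper_force: 0.0
```

Run:
```python
from h import *
np.set_printoptions(precision=4,suppress=True)
f=grab('wrist','wtray.png'); print(status.get_obs()['tcp_pos'],status.get_obs()['qvel'])
f=grab('wrist');
```

```text
[0.4595 0.2906 0.2   ] [-0.0405 -0.0036 -0.0455 -0.012  -0.0062  0.0011 -0.0093]
```

View pics/wtray.png

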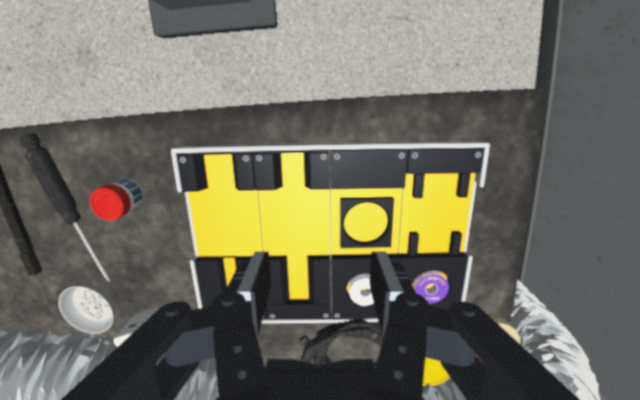

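The tray is square in the wrist view. The driver bay is at far left (near groove at 217,170), the brush bay at (292,170), the jar well at (366,222) and the block bay at (437,220). The grey sides of the grooves separate well from the yellow floor.

Run:
```python
from h import *
np.set_printoptions(precision=1,suppress=True,linewidth=150)
f=load('wrist'); hsv=cv2.cvtColor(f['color'],cv2.COLOR_RGB2HSV)
Y=(hsv[...,0]>20)&(hsv[...,0]<35)&(hsv[...,1]>130)&(hsv[...,2]>120)
def edges(r): 
    e=np.flatnonzero(np.diff(Y[r,170:490].astype(int)))+170.5
    return e
for r in (162,170,178,276,282): 
    e=edges(r); P=onplane(f,np.c_[e,np.full(len(e),r)],.006); print(r,e,'\n   x',P[:,0]*1e3,'y',P[:,1]*1e3)
# well
k=np.zeros_like(Y);k[198:250,338:393]=Y[198:250,338:393]; 
n,l,s,ce=cv2.connectedComponentsWithStats(k.astype(np.uint8),connectivity=4)
i=1+np.argmax([s[j,4] if abs(ce[j]-[366,222]).max()<8 else 0 for j in range(1,n)]); print(s[i],ce[i])
p=blob(l==i); P=onplane(f,p,.008)[:,:2]*1e3; print('well',cv2.minEnclosingCircle(P.astype(np.float32)),onplane(f,ce[i],.008)*1e3)
# ledge edges along columns
for c in (205,255,275,315,470,412):
    e=np.flatnonzero(np.diff(Y[150:300,c].astype(int)))+150.5; P=onplane(f,np.c_[np.full(len(e),c),e],.006); print('col',c,e,'x',P[:,0]*1e3,'y',P[:,1]*1e3)
W=(f['color'].min(2)>150)
for c in (230,290,350,420,460):
    e=np.flatnonzero(W[135:160,c])+135; e2=np.flatnonzero(W[300:335,c])+300
    print('rim',c,e,e2, onplane(f,[[c,e.min() if len(e) else 0]],.016)[0,:2]*1e3,onplane(f,[[c,e2.max() if len(e2) else 0]],.016)[0,:2]*1e3)
```

```text
162 [200.5 229.5 277.5 301.5] 
   x [431.7 433.7 436.8 438.4] y [169.9 200.1 249.6 274.1]
170 [201.5 230.5 277.5 301.5] 
   x [440.1 442.1 445.2 446.7] y [169.4 199.9 248.7 273.5]
178 [202.5 231.5 278.5 301.5 401.5 410.5 419.5 454.5 465.5 471.5] 
   x [448.7 450.6 453.7 455.2 461.4 462.  462.5 464.7 465.3 465.7] y [168.9 199.7 248.9 272.8 376.9 386.4 395.9 433.2 445.  451.5]
276 [221.5 232.5 284.5 304.5 438.5 442.5] 
   x [567.  567.7 571.  572.3 582.7 583. ] y [169.6 182.6 243.6 266.9 423.8 428.6]
282 [222.5 229.5 284.5 305.5] 
   x [575.2 575.6 579.1 580.5] y [169.4 177.7 242.8 267.4]
[ 340  204   45   39 1387] [362.2 222.9]
well ((508.4814453125, 334.485107421875), 24.28244972229004) [[508.7 334.7   8. ]]
col 205 [154.5 257.5] x [424.3 541.8] y [175.9 154.5]
col 255 [191.5 251.5] x [466.8 537.2] y [222.5 213.3]
col 275 [188.5 256.5] x [464.8 544.9] y [244.  235.3]
col 315 [190.5 256.5] x [469.6 547.5] y [285.9 280.8]
col 470 [173.5 182.5] x [460.7 470.5] y [449.4 450.3]
col 412 [198.5 233.5] x [484.7 525.7] y [388.7 390.2]
rim 230 [148 149 150 151 152] [] [418.1 205.8] [289.4 223.7]
rim 290 [147 148 149 150 151] [321 322 323] [420.9 264.8] [630.3 245.3]
rim 350 [146 147 148 149 150] [300 301 302] [423.5 323.3] [604.3 318.1]
rim 420 [145 146 147 148 149] [] [426.4 392. ] [299.3 388.8]
rim 460 [145 146 147 148 149] [300] [428.5 431.9] [611.1 448. ]
```

```bash
cat >> h.py <<'E'
YAW=-2.65; X0,Y0=.5130,dict(driver=.2057,brush=.2818,jar=.3579,block=.4341)
def bay(n,bx,by=0):
    a,b=X0+bx,Y0[n]+by; c,s=np.cos(np.radians(YAW)),np.sin(np.radians(YAW))
    return np.array([c*a-s*b,s*a+c*b])
E
python3 - <<'E'
from h import *
for n,x in(('driver',-.035),('brush',-.01),('block',-.028),('jar',-.02)): print(n,bay(n,x))
plan(.444,0,.17,102.5)
E
```

```text
driver [0.48699931 0.18337982]
brush [0.51549104 0.25824257]
block [0.50455184 0.41121193]
jar [0.5090202  0.33472354]
from [0.4587 0.2924 0.2002] psi 86.7 tilt -1.0000 -> d [ -0.23 -29.28   3.01] yaw -15.8 j7 0.86
```

>>> send_rows:
  steps:
    - {"dx":-0.2,"dy":-29.3,"dz":3.0,"yaw":-15.8,"gripper":0.5}
    - {"dx":-0.2,"dy":-29.3,"dz":3.0,"yaw":-15.8,"gripper":0.5}
    - {"dx":-0.2,"dy":-29.3,"dz":3.0,"yaw":-15.8,"gripper":0.5}
    - {"dx":-0.2,"dy":-29.3,"dz":3.0,"yaw":-15.8,"gripper":0.5}
    - {"dx":-0.2,"dy":-29.3,"dz":3.0,"yaw":-15.8,"gripper":0.5}

```text
clock: 1.88
tcp_pos: [0.4437, -0.0011, 0.1704]
orientation: [-0.344, 3.122, 0.0]
contact_force: [0.7, -0.0, -0.8]
grip_width: 0.0432
gripper_force: 0.0
```

>>> send_rows:
  steps:
    - {"dx":0,"dy":0,"dz":0,"yaw":0,"gripper":0.5}
    - {"dx":0,"dy":0,"dz":0,"yaw":0,"gripper":0.5}
    - {"dx":0,"dy":0,"dz":0,"yaw":0,"gripper":0.5}

```text
clock: 2.25
tcp_pos: [0.4444, 0.0017, 0.1705]
orientation: [-0.348, 3.122, 0.001]
contact_force: [1.1, -0.5, -0.1]
grip_width: 0.043
gripper_force: 0.0
```

Run:
```python
from h import *
np.set_printoptions(precision=1,suppress=True,linewidth=150)
f=grab('wrist','wdrv.png'); plan(.444,0,.17,102.5)
g=cv2.cvtColor(f['color'],cv2.COLOR_RGB2GRAY); u=proj(f,[[.43,0,.012],[.39,-.01,.012],[.39,-.09,.01],[.53,-.07,.01]]); print(u)
x,y=u[0].astype(int); print(g[y-12:y+13:6,x-40:x+40:3])
```

```text
from [0.4 0.  0.2] psi 102.7 tilt -1.0000 -> d [ 0.1 -0.1  0. ] yaw 0.2 j7 1.70
[[320.  175.1]
 [318.9 129.5]
 [229.6 109.2]
 [231.1 253.6]]
[[ 96  93  87  82  85  92  88  86  95  57  61  73  72  66  62  64  49  95 102 103 100 101 103 101  99 102 112]
 [ 94  90  84  84  86  92  93 103 110  72  59  64  65  64  63  65  56 100 105  98  95  94  92  90  98 101  92]
 [105  99  97 103 103 100 107 115 119  68  62  71  69  70  63  62  53 101 106 101  93  87  83  86  91  87  87]
 [105 101 101 103 106 107 111 118 114  74  60  64  63  66  58  65  53 103 108  96  90  93  94  93  94  91  87]
 [ 98  98  99  94  97 102 100  99 108  70  61  66  67  67  62  63  52  96  98  91  87  90  97  95  95  92  91]]
```

View pics/wdrv.png

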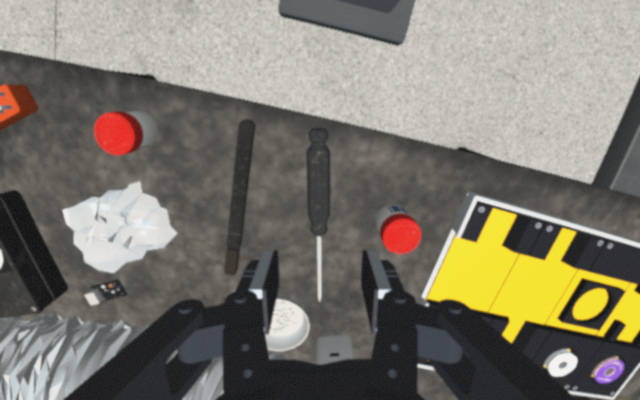

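The driver lies at (318,180), with its handle end at (319,130) and its tip at (319,300), between the fingers. The brush is at (240,195). I'll refine both.

```bash
cat >> h.py <<'E'
def dark(f,box,z,th=80):
    g=cv2.GaussianBlur(cv2.cvtColor(f['color'],cv2.COLOR_RGB2GRAY),(3,3),0); m=np.zeros(g.shape,np.uint8)
    x0,y0,x1,y1=box; m[y0:y1,x0:x1]=g[y0:y1,x0:x1]<th
    p=blob(m); r=cv2.minAreaRect((onplane(f,p,z)[:,:2]*1e3).astype(np.float32))
    print('rect c',np.round(r[0],1),'size',np.round(r[1],1),'ang %.2f'%r[2],'px',p.min(0),p.max(0)); return r
E
python3 - <<'E'
from h import *
f=load('wrist'); dark(f,(295,120,345,250),.012); dark(f,(222,115,262,280),.010)
plan(.444,0,.03,102.5)
E
```

```text
rect c [434.8   1.8] size [110.1  42.8] ang 14.03 px [295. 120.] [344. 235.]
rect c [471.9 -67.9] size [165.6  23.5] ang 1.10 px [224. 115.] [261. 274.]
from [0.4443 0.0014 0.1704] psi 102.7 tilt -1.0000 -> d [ 0.07 -0.14 14.04] yaw 0.2 j7 1.70
```

Run:
```python
from h import *
f=load('wrist')
for th in(62,70,76): dark(f,(302,124,334,240),.010,th); dark(f,(222,116,262,280),.010,th-8)
```

```text
rect c [443.9  -5.4] size [86.7  7.9] ang 10.45 px [308. 141.] [317. 230.]
rect c [429.1 -71.9] size [66.1 12.7] ang 1.82 px [235. 121.] [253. 192.]
rect c [4.372e+02 1.000e-01] size [106.5  22.6] ang 10.76 px [307. 124.] [333. 234.]
rect c [473.9 -70.1] size [157.1  14.1] ang 2.03 px [226. 120.] [254. 273.]
rect c [437.3   0. ] size [106.2  27.4] ang 13.43 px [302. 124.] [333. 234.]
rect c [474.3 -70.2] size [158.3  15. ] ang 2.14 px [225. 120.] [255. 273.]
```

>>> send_rows:
  steps:
    - {"dx":0,"dy":-0.1,"dz":6,"yaw":0,"gripper":0.5}
    - {"dx":0,"dy":-0.1,"dz":11,"yaw":0,"gripper":0.5}
    - {"dx":0,"dy":-0.1,"dz":14.1,"yaw":0,"gripper":0.5}
    - {"dx":0,"dy":-0.1,"dz":14.1,"yaw":0,"gripper":0.5}
    - {"dx":0,"dy":-0.1,"dz":14.1,"yaw":0,"gripper":0.5}

```text
clock: 2.92
tcp_pos: [0.4451, -0.0008, 0.0302]
orientation: [-0.343, 3.122, 0.0]
contact_force: [0.8, -0.0, 0.6]
grip_width: 0.0427
gripper_force: 0.0
```

>>> send_rows:
  steps:
    - {"dx":0,"dy":0,"dz":0,"yaw":0,"gripper":0.15}
    - {"dx":0,"dy":0,"dz":0,"yaw":0,"gripper":0.15}
    - {"dx":0,"dy":0,"dz":0,"yaw":0,"gripper":0.15}
    - {"dx":0,"dy":0,"dz":0,"yaw":0,"gripper":0.15}
  force: 30

```text
clock: 3.42
tcp_pos: [0.4454, -0.0011, 0.0307]
orientation: [-0.342, 3.12, 0.001]
contact_force: [-0.4, 0.4, 8.7]
grip_width: 0.0196
gripper_force: 29.8
```

>>> send_rows:
  steps:
    - {"dx":0,"dy":0,"dz":-2,"yaw":0,"gripper":0.15}
    - {"dx":0,"dy":0,"dz":-6,"yaw":0,"gripper":0.15}
    - {"dx":0,"dy":0,"dz":-10,"yaw":0,"gripper":0.15}
    - {"dx":0,"dy":0,"dz":-10,"yaw":0,"gripper":0.15}

```text
clock: 3.92
tcp_pos: [0.4465, -0.0012, 0.1325]
orientation: [-0.341, 3.116, 0.001]
contact_force: [0.1, 0.9, -0.7]
grip_width: 0.0195
gripper_force: 29.8
```

Run:
```python
from h import *
plan(.489,.1832,.13,87.35); print(status.get_obs()['grip_width'],status.get_obs()['contact_force'])
```

```text
from [ 0.4465 -0.0012  0.1325] psi 102.5 tilt -1.0000 -> d [-8.14 17.08  0.31] yaw 15.1 j7 1.73
0.01947271263553094 [ 0.08649436  0.9293886  -0.72278131]
```

>>> send_rows:
  steps:
    - {"dx":-2,"dy":4.2,"dz":0,"yaw":4,"gripper":0.15}
    - {"dx":-4,"dy":8.5,"dz":0,"yaw":8,"gripper":0.15}
    - {"dx":-6,"dy":12.8,"dz":0,"yaw":12,"gripper":0.15}
    - {"dx":-8.1,"dy":17.1,"dz":0,"yaw":15.1,"gripper":0.15}
    - {"dx":-8.1,"dy":17.1,"dz":0,"yaw":15.1,"gripper":0.15}

```text
clock: 4.55
tcp_pos: [0.4863, 0.1877, 0.1288]
orientation: [0.062, 3.14, 0.003]
contact_force: [-0.3, -1.1, -0.3]
grip_width: 0.0196
gripper_force: 29.8
```

>>> send_rows:
  steps:
    - {"dx":0,"dy":0,"dz":0,"yaw":0,"gripper":0.15}
    - {"dx":0,"dy":0,"dz":0,"yaw":0,"gripper":0.15}
    - {"dx":0,"dy":0,"dz":0,"yaw":0,"gripper":0.15}

```text
clock: 4.92
tcp_pos: [0.4862, 0.1818, 0.1293]
orientation: [-0.074, -3.141, 0.0]
contact_force: [0.6, -1.2, -0.2]
grip_width: 0.0196
gripper_force: 29.8
```

Run:
```python
from h import *
plan(.489,.1832,.08,87.35); f=grab('wrist','wd2.png'); grab('top','td2.png')
o=status.get_obs(); print(o['grip_width'],o['contact_force'])
```

```text
from [0.4862 0.1818 0.1293] psi 87.3 tilt -1.0000 -> d [-0.27  0.15  4.93] yaw -0.0 j7 1.14
0.01933463685173234 [ 0.04755138  1.40323109 -0.17448512]
```

View pics/wd2.png

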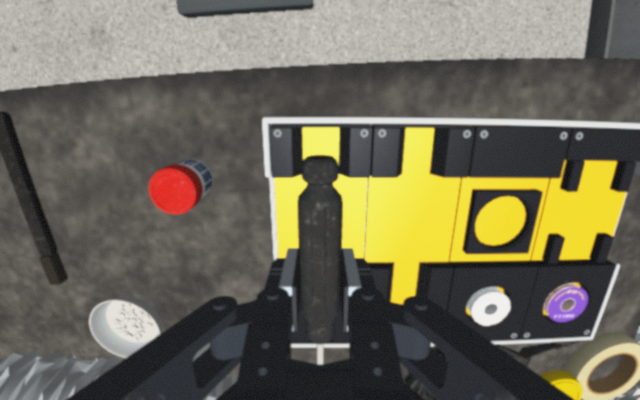

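The driver is held straight, with its handle end at (320,157), over its groove (303–340, row 145). I'll measure the offset of both.

Run:
```python
from h import *
np.set_printoptions(precision=1,suppress=True,linewidth=150)
f=load('wrist'); hsv=cv2.cvtColor(f['color'],cv2.COLOR_RGB2HSV); g=cv2.cvtColor(f['color'],cv2.COLOR_RGB2GRAY)
Y=(hsv[...,0]>20)&(hsv[...,0]<35)&(hsv[...,1]>130)&(hsv[...,2]>120)
for r in (135,142,150,165):
    e=np.flatnonzero(np.diff(Y[r,285:445].astype(int)))+285.5; print(r,e,onplane(f,np.c_[e,np.full(len(e),r)],.006)[:,:2].T*1e3)
    print('bay y', [(P@[-np.sin(np.radians(YAW)),np.cos(np.radians(YAW))]*1e3).round(1) for P in onplane(f,np.c_[e,np.full(len(e),r)],.006)[:,:2]])
for r in (205,225,245):
    row=Y[r,280:370]; e=np.flatnonzero(np.diff(row.astype(int)))+280.5; P=onplane(f,np.c_[e,np.full(len(e),r)],.109); print('handle',r,e,P[:,:2].T*1e3, (P[:,:2]@[-np.sin(np.radians(YAW)),np.cos(np.radians(YAW))]*1e3))
c=np.flatnonzero(np.diff(Y[120:190,320].astype(int)))+120.5; print('col320',c,onplane(f,[[320,c[-1]]],.109)*1e3, onplane(f,[[320,c[0]]],.006)*1e3)
w=(g>150); e=np.flatnonzero(w[110:130,320])+110;print('rim',onplane(f,[[320,e.min()]],.016)*1e3)
```

```text
135 [301.5 339.5 403.5 433.5] [[430.4 431.8 433.9 434.8]
 [171.4 200.7 250.3 273.9]]
bay y [np.float64(191.1), np.float64(220.4), np.float64(270.1), np.float64(293.7)]
142 [301.5 339.5 403.5 433.5] [[435.8 437.1 439.3 440.2]
 [171.  200.5 250.5 274.2]]
bay y [np.float64(191.0), np.float64(220.5), np.float64(270.5), np.float64(294.3)]
150 [301.5 339.5 402.5 432.5] [[442.  443.4 445.5 446.5]
 [170.6 200.4 249.9 273.8]]
bay y [np.float64(190.9), np.float64(220.7), np.float64(270.2), np.float64(294.1)]
165 [401.5 430.5] [[457.5 458.5]
 [249.5 272.9]]
bay y [np.float64(270.4), np.float64(293.8)]
handle 205 [297.5 341.5 365.5 367.5] [[451.9 452.9 453.4 453.5]
 [173.9 194.9 206.3 207.3]] [194.6 215.6 227.1 228. ]
handle 225 [298.5 341.5 364.5 366.5] [[462.2 463.2 463.7 463.8]
 [173.7 194.6 205.9 206.8]] [194.9 215.8 227.1 228.1]
handle 245 [298.5 340.5 363.5 364.5] [[473.  474.  474.6 474.6]
 [172.9 193.9 205.4 205.9]] [194.6 215.6 227.1 227.6]
col320 [126.5 155.5] [[428.7 185.8 109. ]] [[424.6 186.    6. ]]
rim [[417.  186.3  16. ]]
```

>>> send_rows:
  steps:
    - {"dx":-0.3,"dy":0.1,"dz":3.5,"yaw":0,"gripper":0.15}
    - {"dx":-0.3,"dy":0.1,"dz":6,"yaw":0,"gripper":0.15}
    - {"dx":-0.3,"dy":0.1,"dz":7.2,"yaw":0,"gripper":0.15}
    - {"dx":-0.3,"dy":0.1,"dz":7.2,"yaw":0,"gripper":0.15}
    - {"dx":-0.3,"dy":0.1,"dz":7.2,"yaw":0,"gripper":0.15}

```text
clock: 5.65
tcp_pos: [0.49, 0.1841, 0.0581]
orientation: [0.072, 3.14, 0.001]
contact_force: [0.8, -0.0, -0.6]
grip_width: 0.0192
gripper_force: 29.8
```

>>> send_rows:
  steps:
    - {"dx":0,"dy":0,"dz":0.5,"yaw":0,"gripper":0.15}
    - {"dx":0,"dy":0,"dz":1,"yaw":0,"gripper":0.15}
    - {"dx":0,"dy":0,"dz":1.5,"yaw":0,"gripper":0.15}
    - {"dx":0,"dy":0,"dz":1.5,"yaw":0,"gripper":0.15}

```text
clock: 6.15
tcp_pos: [0.489, 0.1838, 0.0418]
orientation: [-0.071, -3.14, 0.001]
contact_force: [-0.8, 0.5, -0.8]
grip_width: 0.0195
gripper_force: 29.8
```

Run:
```python
from h import *
o=status.get_obs(); print(o['tcp_pos'],o['contact_force'],o['grip_width'],o['clock']); grab('wrist','wd3.png'); o=status.get_obs(); print(o['tcp_pos'],o['contact_force'])
```

```text
[0.48901461 0.18380516 0.04182384] [-0.84498261  0.52890007 -0.82656326] 0.019459047456304095 6.15
[0.48923891 0.18385808 0.04203171] [-0.64847936  0.6298564  -1.60049321]
```

View pics/wd3.png

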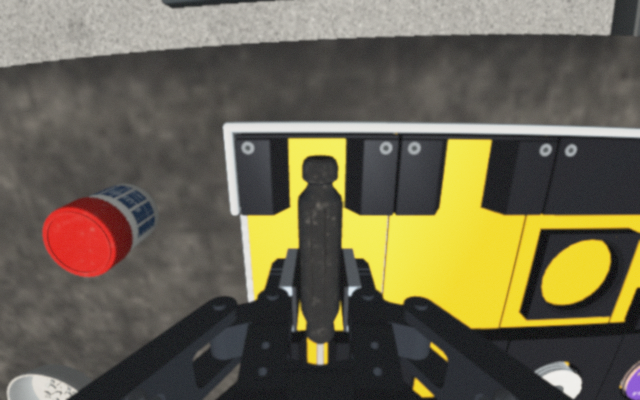

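The driver is centred in its groove (handle 303–340 between walls 287–347), with its blade over the slot at (320,350). I'll lower it the last few millimetres.

>>> send_rows:
  steps:
    - {"dx":0,"dy":0,"dz":0.3,"yaw":0,"gripper":0.15}
    - {"dx":0,"dy":0,"dz":0.5,"yaw":0,"gripper":0.15}
    - {"dx":0,"dy":0,"dz":0.5,"yaw":0,"gripper":0.15}

```text
clock: 6.58
tcp_pos: [0.4892, 0.1839, 0.0371]
orientation: [-0.071, -3.14, 0.0]
contact_force: [0.3, -0.1, -0.2]
grip_width: 0.0197
gripper_force: 29.8
```

>>> send_rows:
  steps:
    - {"dx":0,"dy":0,"dz":0.1,"yaw":0,"gripper":0.15}
    - {"dx":0,"dy":0,"dz":0.1,"yaw":0,"gripper":0.15}

```text
clock: 6.82
tcp_pos: [0.4894, 0.184, 0.0367]
orientation: [-0.071, -3.141, -0.0]
contact_force: [-2.5, -0.1, 4.5]
grip_width: 0.0195
gripper_force: 30.3
```

Contact at about 4.5 N shows it is down. I'll let go gently.

>>> send_rows:
  steps:
    - {"dx":0,"dy":0,"dz":0,"yaw":0,"gripper":0.3}
    - {"dx":0,"dy":0,"dz":0,"yaw":0,"gripper":0.38}
    - {"dx":0,"dy":0,"dz":0,"yaw":0,"gripper":0.38}
    - {"dx":0,"dy":0,"dz":-1.5,"yaw":0,"gripper":0.38}
    - {"dx":0,"dy":0,"dz":-5,"yaw":0,"gripper":0.38}

```text
clock: 7.45
tcp_pos: [0.4885, 0.1835, 0.0865]
orientation: [-0.071, -3.138, 0.002]
contact_force: [0.4, -0.1, 0.1]
grip_width: 0.0324
gripper_force: 0.0
```

>>> send_rows:
  steps:
    - {"dx":0,"dy":0,"dz":-6,"yaw":0,"gripper":0.38}
    - {"dx":0,"dy":0,"dz":-8,"yaw":0,"gripper":0.38}

```text
clock: 7.7
tcp_pos: [0.4911, 0.1846, 0.1707]
orientation: [0.072, 3.135, 0.005]
contact_force: [0.2, 0.4, -0.1]
grip_width: 0.0327
gripper_force: 0.0
```

Run:
```python
from h import *
f=grab('wrist'); g=grab('top')
c=cv2.cvtColor(f['color'],cv2.COLOR_RGB2BGR)[100:400,180:420]; t=cv2.cvtColor(g['color'],cv2.COLOR_RGB2BGR)[165:255,215:305]
cv2.imwrite('pics/c1.png',np.hstack([cv2.resize(c,(440,550)),cv2.resize(t,(350,550))[:,:350]]))
# brush pick: centre from wrist view earlier (474.1,-70.2), axis 2.1
plan(.474,-.0702,.13,92.1)
```

```text
from [0.4911 0.1847 0.1698] psi 87.4 tilt -1.0000 -> d [  0.57 -25.55   3.89] yaw -4.7 j7 1.13
```

View pics/c1.png

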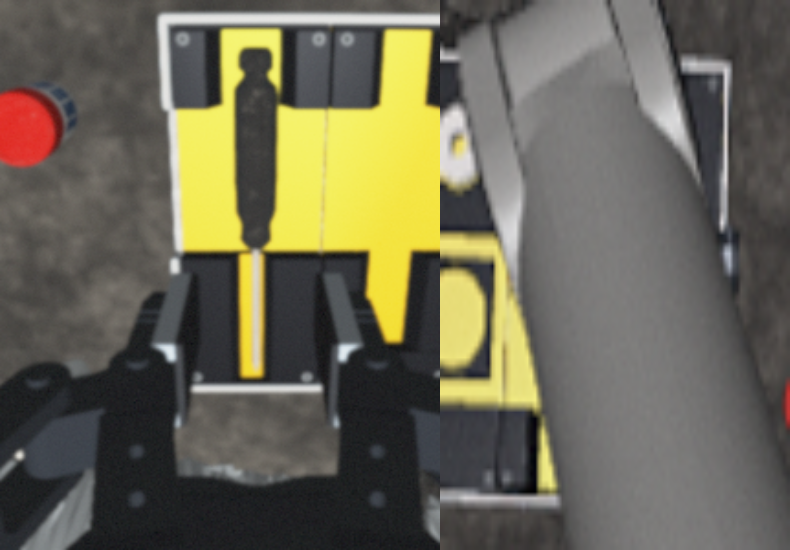

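The driver sits in its groove with its blade in the slot and its handle towards the robot. Brush next.

>>> send_rows:
  steps:
    - {"dx":0.6,"dy":-25.5,"dz":3.9,"yaw":-4.7,"gripper":0.4}
    - {"dx":0.6,"dy":-25.5,"dz":3.9,"yaw":-4.7,"gripper":0.4}
    - {"dx":0.6,"dy":-25.5,"dz":3.9,"yaw":-4.7,"gripper":0.4}
    - {"dx":0.6,"dy":-25.5,"dz":3.9,"yaw":-4.7,"gripper":0.4}
    - {"dx":0.6,"dy":-25.5,"dz":3.9,"yaw":-4.7,"gripper":0.4}

```text
clock: 8.43
tcp_pos: [0.4697, -0.0754, 0.1262]
orientation: [0.045, -3.138, 0.003]
contact_force: [0.1, 1.0, -0.2]
grip_width: 0.0344
gripper_force: 0.0
```

>>> send_rows:
  steps:
    - {"dx":0,"dy":0,"dz":0,"yaw":0,"gripper":0.4}
    - {"dx":0,"dy":0,"dz":0,"yaw":0,"gripper":0.4}
    - {"dx":0,"dy":0,"dz":0,"yaw":0,"gripper":0.4}

```text
clock: 8.8
tcp_pos: [0.4722, -0.0688, 0.1274]
orientation: [-0.062, 3.141, 0.001]
contact_force: [0.4, 0.2, 0.2]
grip_width: 0.0343
gripper_force: 0.0
```

Run:
```python
from h import *
np.set_printoptions(precision=1,suppress=True)
f=grab('wrist','wb.png'); u=proj(f,[[.395,-.072,.012],[.474,-.07,.012]]); print(u)
g=cv2.cvtColor(f['color'],cv2.COLOR_RGB2GRAY);x=int(u[1,0])
for r in(150,170,190): print(g[r,x-30:x+30:3])
for th in(60,66,72): dark(f,(x-24,int(u[0,1])-15,x+24,230),.010,th)
plan(.474,-.0702,.030,92.1)
```

```text
[[317.9 105.6]
 [316.7 207.9]]
[ 87  85  88  91 105 107  98  61  53  54  55  53  52  78  94  96 100  99
  98  93]
[104 102 107 106 108 106 100  61  56  54  53  54  51 103 113 111 106 109
 114 114]
[104 112 113 110 114 117 113  74  66  59  55  55  54  97 110 110 113 114
 120 119]
rect c [445.1 -72.1] size [96.6 11.6] ang 1.69 px [308. 108.] [323. 229.]
rect c [444.8 -72.2] size [97.4 13. ] ang 1.58 px [307. 107.] [324. 229.]
rect c [444.7 -72.3] size [97.3 13.6] ang 2.17 px [306. 107.] [324. 229.]
from [ 0.5 -0.1  0.1] psi 92.3 tilt -1.0000 -> d [-0.2 -0.1  9.7] yaw 0.2 j7 1.75
```

>>> send_rows:
  steps:
    - {"dx":-0.3,"dy":-0.2,"dz":5,"yaw":0,"gripper":0.4}
    - {"dx":-0.3,"dy":-0.2,"dz":8.5,"yaw":0,"gripper":0.4}
    - {"dx":-0.3,"dy":-0.2,"dz":9.8,"yaw":0,"gripper":0.4}
    - {"dx":-0.3,"dy":-0.2,"dz":9.8,"yaw":0,"gripper":0.4}
    - {"dx":-0.3,"dy":-0.2,"dz":9.8,"yaw":0,"gripper":0.4}

```text
clock: 9.48
tcp_pos: [0.4758, -0.0723, 0.0304]
orientation: [-0.058, 3.139, -0.0]
contact_force: [0.9, -0.2, -0.2]
grip_width: 0.0341
gripper_force: 0.0
```

>>> send_rows:
  steps:
    - {"dx":0,"dy":0,"dz":0,"yaw":0,"gripper":0.08}
    - {"dx":0,"dy":0,"dz":0,"yaw":0,"gripper":0.08}
    - {"dx":0,"dy":0,"dz":0,"yaw":0,"gripper":0.08}
    - {"dx":0,"dy":0,"dz":0,"yaw":0,"gripper":0.08}

```text
clock: 9.98
tcp_pos: [0.4757, -0.0724, 0.0305]
orientation: [-0.057, 3.139, 0.0]
contact_force: [-0.8, 0.3, 5.6]
grip_width: 0.0128
gripper_force: 31.2
```

>>> send_rows:
  steps:
    - {"dx":0,"dy":0,"dz":-3,"yaw":0,"gripper":0.08}
    - {"dx":0,"dy":0,"dz":-9,"yaw":0,"gripper":0.08}
    - {"dx":-0.5,"dy":3,"dz":-10,"yaw":1,"gripper":0.08}
    - {"dx":-1.5,"dy":9,"dz":-10,"yaw":2,"gripper":0.08}
    - {"dx":-2.4,"dy":15,"dz":-10,"yaw":3,"gripper":0.08}

```text
clock: 10.6
tcp_pos: [0.4941, 0.0798, 0.1306]
orientation: [0.028, 3.139, 0.001]
contact_force: [1.0, 0.5, -0.2]
grip_width: 0.0127
gripper_force: 30.5
```

Run:
```python
from h import *
plan(.5155,.2582,.13,87.35); o=status.get_obs(); print(o['grip_width'],o['gripper_force'])
```

```text
from [0.4941 0.0798 0.1306] psi 89.0 tilt -1.0000 -> d [-1.82 17.88  0.08] yaw 1.6 j7 1.39
0.012653610269028217 30.488324761390686
```

>>> send_rows:
  steps:
    - {"dx":-0.6,"dy":6,"dz":0,"yaw":0.5,"gripper":0.08}
    - {"dx":-1.2,"dy":12,"dz":0,"yaw":1,"gripper":0.08}
    - {"dx":-1.8,"dy":17,"dz":0,"yaw":1.6,"gripper":0.08}
    - {"dx":-1.8,"dy":17.8,"dz":0,"yaw":1.6,"gripper":0.08}
    - {"dx":-1.8,"dy":17.8,"dz":0,"yaw":1.6,"gripper":0.08}

```text
clock: 11.22
tcp_pos: [0.514, 0.2561, 0.1295]
orientation: [0.067, 3.141, -0.0]
contact_force: [0.3, -0.4, 0.4]
grip_width: 0.0123
gripper_force: 30.5
```

>>> send_rows:
  steps:
    - {"dx":0,"dy":0,"dz":2,"yaw":0,"gripper":0.08}
    - {"dx":0,"dy":0,"dz":4,"yaw":0,"gripper":0.08}
    - {"dx":0,"dy":0,"dz":4,"yaw":0,"gripper":0.08}
    - {"dx":0,"dy":0,"dz":4,"yaw":0,"gripper":0.08}

```text
clock: 11.72
tcp_pos: [0.5147, 0.2549, 0.0901]
orientation: [0.071, 3.14, -0.0]
contact_force: [0.6, -0.5, -0.5]
grip_width: 0.0127
gripper_force: 30.5
```

Run:
```python
from h import *
np.set_printoptions(precision=1,suppress=True,linewidth=150)
f=grab('wrist','wb2.png'); plan(.5155,.2582,.05,87.35); z=status.get_obs()['tcp_pos'][2]
hsv=cv2.cvtColor(f['color'],cv2.COLOR_RGB2HSV)
Y=(hsv[...,0]>20)&(hsv[...,0]<35)&(hsv[...,1]>130)&(hsv[...,2]>120)
n=np.array([-np.sin(np.radians(YAW)),np.cos(np.radians(YAW))])
u=proj(f,[np.r_[bay('brush',-.085),.006],np.r_[bay('brush',-.05),.006]]); print(u)
for r in (120,128,136,150,165,180,195,210,225):
    e=np.flatnonzero(np.diff(Y[r,270:400].astype(int)))+270.5; uv=np.c_[e,np.full(len(e),r)]
    print(r,e,'floor',onplane(f,uv,.006)[:,:2]@n*1e3,'obj',onplane(f,uv,z-.02)[:,:2]@n*1e3)
```

```text
from [0.5 0.3 0.1] psi 87.4 tilt -1.0000 -> d [-0.   0.3  4. ] yaw 0.1 j7 1.09
[[323.5 111.5]
 [323.2 165.7]]
120 [334.5 341.5] floor [288.9 293.3] obj [285.9 289. ]
128 [334.5 341.5] floor [288.9 293.4] obj [286. 289.]
136 [334.5 341.5] floor [289.  293.6] obj [286.  289.1]
150 [301.5 304.5 333.5 344.5] floor [267.5 269.5 288.5 295.7] obj [271.3 272.6 285.7 290.6]
165 [305.5 333.5 378.5 381.5] floor [270.  288.6 318.7 320.7] obj [273.  285.8 306.3 307.7]
180 [305.5 333.5 377.5 380.5 395.5] floor [269.9 288.8 318.6 320.7 330.9] obj [272.9 285.9 306.3 307.7 314.7]
195 [306.5 333.5 377.5 379.5 394.5] floor [270.4 289.  319.3 320.7 331.1] obj [273.3 286.  306.7 307.6 314.7]
210 [306.5 333.5 376.5 378.5 392.5] floor [270.3 289.1 319.2 320.6 330.5] obj [273.2 286.1 306.7 307.6 314.4]
225 [270.5 306.5 332.5 375.5 377.5 391.5] floor [244.5 270.1 288.6 319.2 320.6 330.7] obj [255.6 273.1 285.7 306.7 307.6 314.5]
```

View pics/wb2.png

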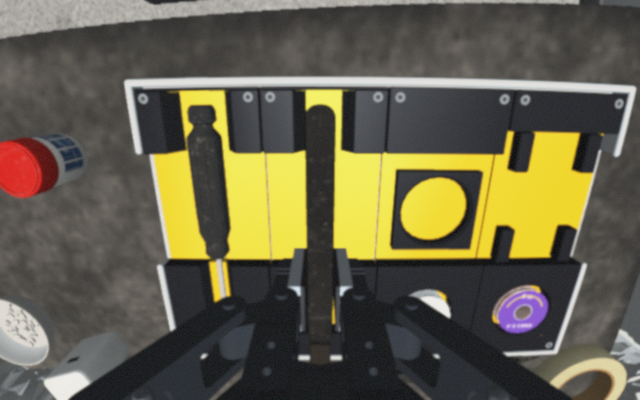

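The brush is over its groove but 2.7 mm to the robot's right: its centre is at y' 279.4 and the groove's at 282.1. I'll correct that and lower.

>>> send_rows:
  steps:
    - {"dx":-0.1,"dy":0.3,"dz":1,"yaw":0,"gripper":0.08}
    - {"dx":-0.1,"dy":0.3,"dz":3,"yaw":0,"gripper":0.08}
    - {"dx":-0.1,"dy":0.3,"dz":4.3,"yaw":0,"gripper":0.08}
    - {"dx":-0.1,"dy":0.3,"dz":5,"yaw":0,"gripper":0.08}
    - {"dx":-0.1,"dy":0.3,"dz":5,"yaw":0,"gripper":0.08}

```text
clock: 12.4
tcp_pos: [0.5151, 0.2589, 0.0389]
orientation: [-0.069, -3.14, 0.001]
contact_force: [0.7, 0.3, -0.4]
grip_width: 0.013
gripper_force: 30.5
```

>>> send_rows:
  steps:
    - {"dx":0,"dy":0,"dz":0.2,"yaw":0,"gripper":0.08}
    - {"dx":0,"dy":0,"dz":0.3,"yaw":0,"gripper":0.08}
    - {"dx":0,"dy":0,"dz":0.3,"yaw":0,"gripper":0.08}

```text
clock: 12.78
tcp_pos: [0.5155, 0.2592, 0.0366]
orientation: [0.068, 3.14, 0.001]
contact_force: [1.1, 0.0, 1.1]
grip_width: 0.0127
gripper_force: 30.5
```

>>> send_rows:
  steps:
    - {"dx":0,"dy":0,"dz":0.1,"yaw":0,"gripper":0.08}
    - {"dx":0,"dy":0,"dz":0.1,"yaw":0,"gripper":0.08}

```text
clock: 13.02
tcp_pos: [0.5155, 0.2591, 0.0365]
orientation: [0.069, 3.141, 0.001]
contact_force: [-3.7, -1.3, 11.6]
grip_width: 0.0129
gripper_force: 31.7
```

Seated. I'll release, rise and head for the bit block at (0.436, −0.310).

>>> send_rows:
  steps:
    - {"dx":0,"dy":0,"dz":0,"yaw":0,"gripper":0.2}
    - {"dx":0,"dy":0,"dz":0,"yaw":0,"gripper":0.28}
    - {"dx":0,"dy":0,"dz":0,"yaw":0,"gripper":0.28}
    - {"dx":0,"dy":0,"dz":-1.5,"yaw":0,"gripper":0.28}
    - {"dx":0,"dy":0,"dz":-5,"yaw":0,"gripper":0.28}

```text
clock: 13.65
tcp_pos: [0.5144, 0.2585, 0.0853]
orientation: [-0.068, -3.138, 0.003]
contact_force: [1.0, 0.7, -0.1]
grip_width: 0.0244
gripper_force: 0.0
```

>>> send_rows:
  steps:
    - {"dx":0,"dy":0,"dz":-6,"yaw":0,"gripper":0.28}
    - {"dx":0,"dy":0,"dz":-10,"yaw":0,"gripper":0.28}
    - {"dx":0,"dy":0,"dz":-10,"yaw":0,"gripper":0.28}

```text
clock: 14.02
tcp_pos: [0.5174, 0.26, 0.1899]
orientation: [0.069, 3.134, 0.007]
contact_force: [0.2, 0.9, -0.3]
grip_width: 0.0237
gripper_force: 0.0
```

Run:
```python
from h import *
np.set_printoptions(precision=1,suppress=True,linewidth=150)
f=grab('wrist','wb3.png')
hsv=cv2.cvtColor(f['color'],cv2.COLOR_RGB2HSV); Y=(hsv[...,0]>20)&(hsv[...,0]<35)&(hsv[...,1]>130)&(hsv[...,2]>120)
n=np.array([-np.sin(np.radians(YAW)),np.cos(np.radians(YAW))])
ub=proj(f,[np.r_[bay('brush',-.03),.012],np.r_[bay('brush',0),.012],np.r_[bay('driver',-.03),.012],np.r_[bay('brush',-.09),.012]]); print(ub)
for i in(0,1,2):
    r=int(ub[i,1]);c=int(ub[i,0]); e=np.flatnonzero(np.diff(Y[r,c-50:c+50].astype(int)))+c-49.5; print(r,e,onplane(f,np.c_[e,np.full(len(e),r)],.012)[:,:2]@n*1e3)
# block direction: major axis of top-view rect
t=load('top')
plan(.436,-.310,.16,122.4);plan(.436,-.310,.16,32.4)
g=cv2.cvtColor(f['color'],cv2.COLOR_RGB2GRAY); c=int(ub[3,0]); print('col',g[int(ub[3,1])-20:int(ub[3,1])+20:2,c], onplane(f,[[c,ub[3,1]]],.012)*1e3)
```

```text
[[315.9 162.2]
 [315.9 191.8]
 [237.7 162.3]
 [315.8  97.6]]
162 [276.5 278.5 311.5 323.5 353.5 354.5] [243.6 245.5 277.6 289.2 318.4 319.3]
191 [311.5 323.5 352.5 354.5 363.5] [277.4 289.4 318.4 320.5 329.5]
162 [202.5 228.5 248.5 276.5 278.5] [171.  196.7 216.3 243.6 245.5]
from [0.5 0.3 0.2] psi 87.5 tilt -1.0000 -> d [  5.5 -57.2   2.6] yaw -34.9 j7 1.05
from [0.5 0.3 0.2] psi 87.5 tilt -1.0000 -> d [  5.5 -57.2   2.6] yaw 55.1 j7 1.05
col [ 78 136 220 225 178 115 219 229 228 229 212  91  48  50  48  48  46  48  47  44] [[435.5 261.2  12. ]]
```

>>> send_rows:
  steps:
    - {"dx":0.5,"dy":-6,"dz":0,"yaw":6,"gripper":0.6}
    - {"dx":1,"dy":-12,"dz":0,"yaw":12,"gripper":0.6}
    - {"dx":1.6,"dy":-18,"dz":0,"yaw":18,"gripper":0.6}
    - {"dx":2.2,"dy":-24,"dz":0,"yaw":24,"gripper":0.6}
    - {"dx":2.8,"dy":-30,"dz":0,"yaw":30,"gripper":0.6}

```text
clock: 14.7
tcp_pos: [0.4729, -0.0413, 0.1846]
orientation: [-0.884, -3.013, 0.001]
contact_force: [1.8, 0.7, 0.1]
grip_width: 0.0513
gripper_force: 0.0
```

Run:
```python
from h import *
plan(.436,-.310,.16,32.4)
```

```text
from [ 0.4729 -0.0413  0.1846] psi 57.3 tilt -1.0000 -> d [-11.41 -24.61   2.47] yaw 24.9 j7 1.11
```

>>> send_rows:
  steps:
    - {"dx":-11.4,"dy":-24.6,"dz":2.5,"yaw":24.9,"gripper":0.6}
    - {"dx":-11.4,"dy":-24.6,"dz":2.5,"yaw":24.9,"gripper":0.6}
    - {"dx":-11.4,"dy":-24.6,"dz":2.5,"yaw":24.9,"gripper":0.6}
    - {"dx":-11.4,"dy":-24.6,"dz":2.5,"yaw":24.9,"gripper":0.6}
    - {"dx":-11.4,"dy":-24.6,"dz":2.5,"yaw":24.9,"gripper":0.6}

```text
clock: 15.32
tcp_pos: [0.4357, -0.3119, 0.1593]
orientation: [-1.515, -2.75, 0.003]
contact_force: [0.1, 1.0, -0.5]
grip_width: 0.0514
gripper_force: 0.0
```

>>> send_rows:
  steps:
    - {"dx":0,"dy":0,"dz":0,"yaw":0,"gripper":0.6}
    - {"dx":0,"dy":0,"dz":0,"yaw":0,"gripper":0.6}
    - {"dx":0,"dy":0,"dz":0,"yaw":0,"gripper":0.6}

```text
clock: 15.7
tcp_pos: [0.4387, -0.3065, 0.16]
orientation: [-1.505, -2.757, -0.001]
contact_force: [-0.1, 0.6, -0.5]
grip_width: 0.0508
gripper_force: 0.0
```

Run:
```python
from h import *
f=grab('wrist','wk.png'); hsv=cv2.cvtColor(f['color'],cv2.COLOR_RGB2HSV)
m=((hsv[...,0]<18)|(hsv[...,0]>170))&(hsv[...,1]>120)&(hsv[...,2]>60)
n,l,s,ce=cv2.connectedComponentsWithStats(cv2.morphologyEx(m.astype(np.uint8),cv2.MORPH_CLOSE,np.ones((5,5))))
for i in range(1,n):
    if s[i,4]>150:
        p=blob(l==i); r=cv2.minAreaRect((onplane(f,p,.020)[:,:2]*1e3).astype(np.float32)); print(s[i],ce[i].round(),[np.round(q,1) for q in r])
plan(.436,-.310,.031,32.4)
```

```text
[ 382   16   51   54 2180] [407.  43.] [array([ 427.8, -165.4]), array([38.9, 37.8]), np.float64(33.9)]
[ 300  154   32   86 2665] [316. 196.] [array([ 436.1, -309.3]), array([27.5, 78.8]), np.float64(33.4)]
from [ 0.4387 -0.3067  0.1602] psi 32.7 tilt -1.0000 -> d [-0.14 -0.41 12.92] yaw 0.3 j7 1.36
```

View pics/wk.png

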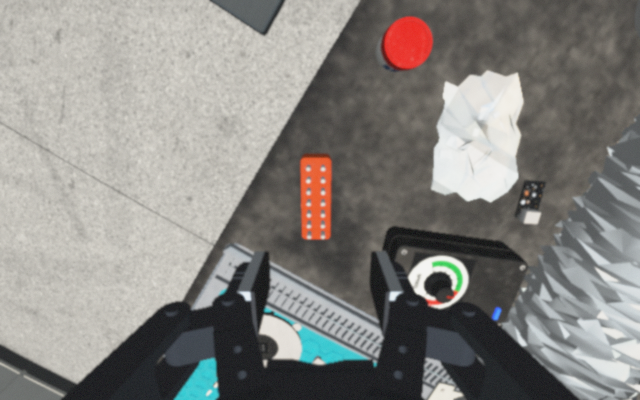

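The block is at (316,196) in line with the fingers, and the dial box at (440,270) is clear of them. The white paper and the jar lid (407,43) are also clear. I'll pick the block.

>>> send_rows:
  steps:
    - {"dx":-0.1,"dy":-0.4,"dz":5,"yaw":-0.5,"gripper":0.5}
    - {"dx":-0.1,"dy":-0.4,"dz":9,"yaw":-0.5,"gripper":0.5}
    - {"dx":-0.1,"dy":-0.4,"dz":12,"yaw":-0.5,"gripper":0.5}
    - {"dx":-0.1,"dy":-0.4,"dz":12.9,"yaw":-0.5,"gripper":0.5}
    - {"dx":-0.1,"dy":-0.4,"dz":12.9,"yaw":-0.5,"gripper":0.5}

```text
clock: 16.38
tcp_pos: [0.4356, -0.3109, 0.0315]
orientation: [-1.496, -2.762, -0.0]
contact_force: [-0.5, -0.4, 0.6]
grip_width: 0.0427
gripper_force: 0.0
```

>>> send_rows:
  steps:
    - {"dx":0,"dy":0,"dz":0,"yaw":0,"gripper":0.2}
    - {"dx":0,"dy":0,"dz":0,"yaw":0,"gripper":0.2}
    - {"dx":0,"dy":0,"dz":0,"yaw":0,"gripper":0.2}
    - {"dx":0,"dy":0,"dz":0,"yaw":0,"gripper":0.2}

```text
clock: 16.88
tcp_pos: [0.4363, -0.3117, 0.0326]
orientation: [1.495, 2.76, 0.001]
contact_force: [-0.6, 0.5, 7.3]
grip_width: 0.0249
gripper_force: 30.6
```

>>> send_rows:
  steps:
    - {"dx":0,"dy":0,"dz":-3,"yaw":0,"gripper":0.2}
    - {"dx":0,"dy":0,"dz":-8,"yaw":0,"gripper":0.2}
    - {"dx":0,"dy":0,"dz":-12,"yaw":0,"gripper":0.2}
    - {"dx":0,"dy":0,"dz":-12,"yaw":0,"gripper":0.2}

```text
clock: 17.38
tcp_pos: [0.4371, -0.3123, 0.1545]
orientation: [1.494, 2.756, 0.001]
contact_force: [0.7, 0.9, -1.8]
grip_width: 0.0256
gripper_force: 29.9
```

Run:
```python
from h import *
print(bay('block',-.028)); plan(*bay('block',-.028),.15,87.35)
```

```text
[0.50455184 0.41121193]
from [ 0.4371 -0.3123  0.1545] psi 33.1 tilt -1.0000 -> d [56.94 45.16  0.32] yaw -54.3 j7 1.40
```

>>> send_rows:
  steps:
    - {"dx":4,"dy":3.2,"dz":0,"yaw":-4,"gripper":0.2}
    - {"dx":8.5,"dy":6.7,"dz":0,"yaw":-8,"gripper":0.2}
    - {"dx":13,"dy":10.3,"dz":0,"yaw":-13,"gripper":0.2}
    - {"dx":17.5,"dy":13.9,"dz":0,"yaw":-18,"gripper":0.2}
    - {"dx":22,"dy":17.4,"dz":0,"yaw":-23,"gripper":0.2}

```text
clock: 18.0
tcp_pos: [0.4604, -0.0299, 0.1508]
orientation: [-0.911, -3.006, 0.0]
contact_force: [0.5, -0.5, -0.6]
grip_width: 0.0249
gripper_force: 29.8
```

Run:
```python
from h import *
plan(*bay('block',-.028),.15,87.35)
```

```text
from [ 0.4604 -0.0299  0.1508] psi 56.3 tilt -1.0000 -> d [20.82 39.14  0.08] yaw -31.1 j7 1.11
```

>>> send_rows:
  steps:
    - {"dx":2.8,"dy":5,"dz":0,"yaw":-5,"gripper":0.2}
    - {"dx":5.4,"dy":10,"dz":0,"yaw":-10,"gripper":0.2}
    - {"dx":8,"dy":15,"dz":0,"yaw":-15,"gripper":0.2}
    - {"dx":10.7,"dy":20,"dz":0,"yaw":-20,"gripper":0.2}
    - {"dx":13.3,"dy":25,"dz":0,"yaw":-25,"gripper":0.2}

```text
clock: 18.62
tcp_pos: [0.4893, 0.2515, 0.1505]
orientation: [-0.239, -3.131, 0.001]
contact_force: [0.5, -0.3, -1.0]
grip_width: 0.0255
gripper_force: 29.9
```

Run:
```python
from h import *
plan(*bay('block',-.028),.12,87.35)
```

```text
from [0.4893 0.2515 0.1505] psi 81.3 tilt -1.0000 -> d [ 0.91 16.02  3.04] yaw -6.1 j7 0.97
```

>>> send_rows:
  steps:
    - {"dx":0.3,"dy":5,"dz":0.5,"yaw":-3,"gripper":0.2}
    - {"dx":0.6,"dy":10,"dz":1.5,"yaw":-6.1,"gripper":0.2}
    - {"dx":0.9,"dy":14,"dz":2.5,"yaw":-6.1,"gripper":0.2}
    - {"dx":0.9,"dy":15.7,"dz":3,"yaw":-6.1,"gripper":0.2}
    - {"dx":0.9,"dy":15.7,"dz":3,"yaw":-6.1,"gripper":0.2}

```text
clock: 19.25
tcp_pos: [0.5049, 0.4062, 0.1202]
orientation: [-0.075, -3.139, 0.002]
contact_force: [-0.7, -0.7, -0.4]
grip_width: 0.0254
gripper_force: 29.9
```

>>> send_rows:
  steps:
    - {"dx":0,"dy":0,"dz":0,"yaw":0,"gripper":0.2}
    - {"dx":0,"dy":0,"dz":0,"yaw":0,"gripper":0.2}
    - {"dx":0,"dy":0,"dz":0,"yaw":0,"gripper":0.2}
    - {"dx":0,"dy":0,"dz":0,"yaw":0,"gripper":0.2}

```text
clock: 19.75
tcp_pos: [0.5056, 0.406, 0.1216]
orientation: [0.077, 3.14, 0.0]
contact_force: [0.3, 0.7, -0.1]
grip_width: 0.0252
gripper_force: 29.9
```

Run:
```python
from h import *
np.set_printoptions(precision=1,suppress=True,linewidth=150)
f=grab('wrist','wk2.png'); plan(*bay('block',-.028),.06,87.35); z=status.get_obs()['tcp_pos'][2]
hsv=cv2.cvtColor(f['color'],cv2.COLOR_RGB2HSV)
m=((hsv[...,0]<18)|(hsv[...,0]>170))&(hsv[...,1]>120)&(hsv[...,2]>60); m[:,:250]=0;m[:,400:]=0
p=blob(cv2.morphologyEx(m.astype(np.uint8),cv2.MORPH_CLOSE,np.ones((5,5))))
C=np.radians(YAW);Rm=np.array([[np.cos(C),np.sin(C)],[-np.sin(C),np.cos(C)]])
q=onplane(f,p,z-.0326+.022)[:,:2]@Rm.T*1e3; r=cv2.minAreaRect(q.astype(np.float32)); print(r,q.min(0),q.max(0),p.min(0),p.max(0),'want',X0-.028,Y0['block'])
Y=(hsv[...,0]>20)&(hsv[...,0]<35)&(hsv[...,1]>130)&(hsv[...,2]>120)
u=proj(f,[np.r_[bay('block',-.065),.006]])[0]; print(u)
for r in range(int(u[1])-12,int(u[1])+13,6):
    e=np.flatnonzero(np.diff(Y[r,230:420].astype(int)))+230.5; print(r,e,(onplane(f,np.c_[e,np.full(len(e),r)],.006)[:,:2]@Rm.T*1e3).T)
```

```text
from [0.5 0.4 0.1] psi 87.2 tilt -1.0000 -> d [0.1 0.5 6.2] yaw -0.2 j7 0.88
((483.4005126953125, 430.0862731933594), (27.106624603271484, 80.91032409667969), 89.71810150146484) [442.9 416.4] [523.9 443.6] [291. 192.] [349. 339.] want 0.485 0.4341
[324.9 158.6]
146 [] []
152 [275.5 286.5 298.5 350.5 363.5 372.5] [[442.8 442.8 442.9 443.  443.  443. ]
 [396.5 404.9 414.  453.5 463.4 470.3]]
158 [275.5 286.5 299.5 349.5 362.5 372.5] [[447.4 447.4 447.5 447.6 447.6 447.6]
 [396.3 404.7 414.7 452.9 462.8 470.5]]
164 [275.5 286.5 299.5 349.5 362.5 372.5] [[452.1 452.1 452.1 452.2 452.3 452.3]
 [396.1 404.5 414.6 453.  463.  470.7]]
170 [273.5 276.5 286.5 299.5 349.5 362.5 371.5] [[456.8 456.8 456.8 456.8 457.  457.  457. ]
 [394.3 396.6 404.4 414.4 453.1 463.2 470.2]]
```

View pics/wk2.png

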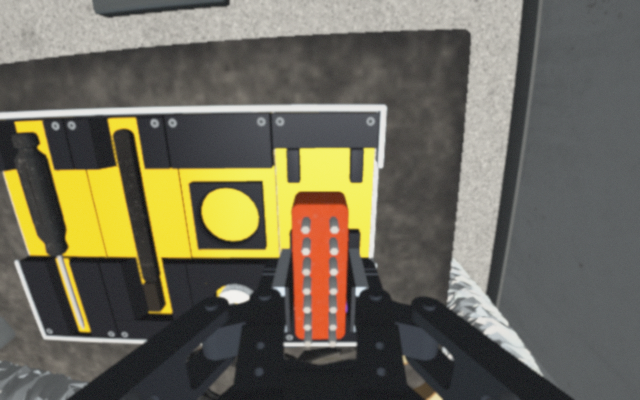

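The block (centre 320,270) sits 3.7 mm to the robot's right of its seat (cheeks at 299–350). The driver and brush are lying in their grooves at (40,200) and (137,220). I'll correct and lower.

>>> send_rows:
  steps:
    - {"dx":0.1,"dy":0.4,"dz":2,"yaw":0,"gripper":0.2}
    - {"dx":0.1,"dy":0.4,"dz":5,"yaw":0,"gripper":0.2}
    - {"dx":0.1,"dy":0.4,"dz":6.5,"yaw":0,"gripper":0.2}
    - {"dx":0.1,"dy":0.4,"dz":6.5,"yaw":0,"gripper":0.2}
    - {"dx":0.1,"dy":0.4,"dz":6.5,"yaw":0,"gripper":0.2}

```text
clock: 20.42
tcp_pos: [0.5051, 0.4107, 0.0569]
orientation: [0.077, 3.14, 0.001]
contact_force: [0.1, 0.3, -1.3]
grip_width: 0.0253
gripper_force: 29.9
```

>>> send_rows:
  steps:
    - {"dx":0,"dy":0,"dz":0.6,"yaw":0,"gripper":0.2}
    - {"dx":0,"dy":0,"dz":1.2,"yaw":0,"gripper":0.2}
    - {"dx":0,"dy":0,"dz":1.6,"yaw":0,"gripper":0.2}
    - {"dx":0,"dy":0,"dz":1.6,"yaw":0,"gripper":0.2}

```text
clock: 20.92
tcp_pos: [0.5044, 0.4102, 0.0399]
orientation: [-0.077, -3.14, 0.001]
contact_force: [0.9, -0.3, -0.6]
grip_width: 0.0253
gripper_force: 29.9
```

>>> send_rows:
  steps:
    - {"dx":0,"dy":0,"dz":0.1,"yaw":0,"gripper":0.2}
    - {"dx":0,"dy":0,"dz":0.2,"yaw":0,"gripper":0.2}
    - {"dx":0,"dy":0,"dz":0.2,"yaw":0,"gripper":0.2}

```text
clock: 21.3
tcp_pos: [0.5048, 0.4104, 0.0387]
orientation: [0.077, 3.14, 0.0]
contact_force: [-1.5, -0.7, 3.4]
grip_width: 0.0254
gripper_force: 30.3
```

>>> send_rows:
  steps:
    - {"dx":0,"dy":0,"dz":0,"yaw":0,"gripper":0.35}
    - {"dx":0,"dy":0,"dz":0,"yaw":0,"gripper":0.42}
    - {"dx":0,"dy":0,"dz":0,"yaw":0,"gripper":0.42}
    - {"dx":0,"dy":0,"dz":-1.5,"yaw":0,"gripper":0.42}
    - {"dx":0,"dy":0,"dz":-5,"yaw":0,"gripper":0.42}

```text
clock: 21.92
tcp_pos: [0.5038, 0.4097, 0.0882]
orientation: [-0.077, -3.139, 0.003]
contact_force: [-0.3, 0.1, -0.0]
grip_width: 0.0358
gripper_force: 0.0
```

>>> send_rows:
  steps:
    - {"dx":0,"dy":0,"dz":-6,"yaw":0,"gripper":0.42}
    - {"dx":0,"dy":0,"dz":-11,"yaw":0,"gripper":0.42}
    - {"dx":0,"dy":0,"dz":-11,"yaw":0,"gripper":0.42}

```text
clock: 22.3
tcp_pos: [0.5071, 0.412, 0.2045]
orientation: [0.077, 3.134, 0.012]
contact_force: [0.2, -0.3, -0.8]
grip_width: 0.0359
gripper_force: 0.0
```

Run:
```python
from h import *
np.set_printoptions(precision=1,suppress=True,linewidth=150)
f=grab('wrist','wk3.png'); hsv=cv2.cvtColor(f['color'],cv2.COLOR_RGB2HSV)
m=((hsv[...,0]<18)|(hsv[...,0]>170))&(hsv[...,1]>120)&(hsv[...,2]>60); m[:,:250]=0;m[:,400:]=0
p=blob(cv2.morphologyEx(m.astype(np.uint8),cv2.MORPH_CLOSE,np.ones((5,5))))
C=np.radians(YAW);Rm=np.array([[np.cos(C),np.sin(C)],[-np.sin(C),np.cos(C)]])
q=onplane(f,p,.028)[:,:2]@Rm.T*1e3; print(cv2.minAreaRect(q.astype(np.float32)),q.min(0),q.max(0))
plan(.425,-.171,.15,90)
```

```text
((483.6480712890625, 434.2771301269531), (24.79332160949707, 75.2739028930664), 89.75737762451172) [446.  421.9] [521.3 446.6]
from [0.5 0.4 0.2] psi 87.2 tilt -1.0000 -> d [  5.2 -58.6   4.9] yaw -2.8 j7 0.86
```

>>> send_rows:
  steps:
    - {"dx":0.4,"dy":-6,"dz":0,"yaw":0,"gripper":0.65}
    - {"dx":1,"dy":-12,"dz":0,"yaw":0,"gripper":0.65}
    - {"dx":1.6,"dy":-18,"dz":0,"yaw":0,"gripper":0.65}
    - {"dx":2.2,"dy":-24,"dz":0,"yaw":0,"gripper":0.65}
    - {"dx":2.8,"dy":-30,"dz":0,"yaw":0,"gripper":0.65}

```text
clock: 22.98
tcp_pos: [0.4606, 0.1099, 0.1975]
orientation: [-0.076, -3.139, 0.001]
contact_force: [1.0, -0.8, 1.0]
grip_width: 0.0553
gripper_force: 0.0
```

Run:
```python
from h import *
plan(.425,-.171,.15,90)
```

```text
from [0.4606 0.1099 0.1975] psi 87.2 tilt -1.0000 -> d [  2.18 -28.23   4.78] yaw -2.8 j7 1.25
```

>>> send_rows:
  steps:
    - {"dx":0.4,"dy":-6,"dz":1,"yaw":-1,"gripper":0.65}
    - {"dx":0.9,"dy":-12,"dz":2,"yaw":-2.8,"gripper":0.65}
    - {"dx":1.3,"dy":-18,"dz":3,"yaw":-2.8,"gripper":0.65}
    - {"dx":1.8,"dy":-24,"dz":4,"yaw":-2.8,"gripper":0.65}
    - {"dx":2.2,"dy":-28.2,"dz":4.8,"yaw":-2.8,"gripper":0.65}

```text
clock: 23.6
tcp_pos: [0.4245, -0.1708, 0.1493]
orientation: [-0.003, -3.14, 0.0]
contact_force: [1.0, 0.9, 0.0]
grip_width: 0.0553
gripper_force: 0.0
```

>>> send_rows:
  steps:
    - {"dx":0,"dy":0,"dz":0,"yaw":0,"gripper":0.65}
    - {"dx":0,"dy":0,"dz":0,"yaw":0,"gripper":0.65}
    - {"dx":0,"dy":0,"dz":0,"yaw":0,"gripper":0.65}

```text
clock: 23.98
tcp_pos: [0.4265, -0.1671, 0.1502]
orientation: [0.004, -3.141, -0.001]
contact_force: [-0.5, 1.5, -0.0]
grip_width: 0.0555
gripper_force: 0.0
```

Run:
```python
from h import *
np.set_printoptions(precision=4,suppress=True)
f=grab('wrist','wj.png'); hsv=cv2.cvtColor(f['color'],cv2.COLOR_RGB2HSV)
m=((hsv[...,0]<10)|(hsv[...,0]>170))&(hsv[...,1]>150)&(hsv[...,2]>90)
n,l,s,ce=cv2.connectedComponentsWithStats(m.astype(np.uint8))
for i in range(1,n):
    if s[i,4]>300:
        p=blob(l==i); bright=None
        c,r=cv2.minEnclosingCircle((onplane(f,p,.043)[:,:2]*1e3).astype(np.float32)); lo=onplane(f,p,.036)[:,:2]*1e3
        print(s[i],ce[i],c,r,lo.min(0),lo.max(0))
plan(.425,-.171,.055,90)
```

```text
[ 292  184   43   45 1534] [313.0795 205.9772] (423.97216796875, -171.02516174316406) 18.218034744262695 [ 407.9167 -188.1845] [ 445.1973 -154.4241]
[ 577  224   46   41 1361] [599.6811 243.4901] (458.6524353027344, 73.66984558105469) 22.618797302246094 [442.1559  59.0306] [481.4629 103.3323]
from [ 0.4266 -0.1671  0.1503] psi 90.2 tilt -1.0000 -> d [ 0.16 -0.39  9.53] yaw 0.2 j7 2.00
```

View pics/wj.png

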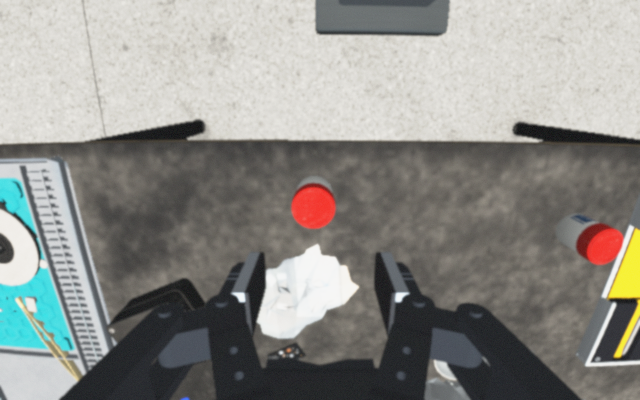

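The jar meant has its lid at (314,203) in this view, in front of the paper. The decoy by the tray, at (600,243), is left alone. The lid measures 36 mm across at (0.424, −0.171), which matches. I'll grip the lid.

>>> send_rows:
  steps:
    - {"dx":0.3,"dy":-0.4,"dz":4,"yaw":0,"gripper":0.65}
    - {"dx":0.3,"dy":-0.4,"dz":7.5,"yaw":0,"gripper":0.65}
    - {"dx":0.3,"dy":-0.4,"dz":9.7,"yaw":0,"gripper":0.65}
    - {"dx":0.3,"dy":-0.4,"dz":9.7,"yaw":0,"gripper":0.65}
    - {"dx":0.3,"dy":-0.4,"dz":9.7,"yaw":0,"gripper":0.65}

```text
clock: 24.65
tcp_pos: [0.4239, -0.1722, 0.054]
orientation: [-0.001, 3.141, -0.0]
contact_force: [1.0, -0.5, 0.4]
grip_width: 0.0556
gripper_force: 0.0
```

>>> send_rows:
  steps:
    - {"dx":0,"dy":0,"dz":0,"yaw":0,"gripper":0.32}
    - {"dx":0,"dy":0,"dz":0,"yaw":0,"gripper":0.32}
    - {"dx":0,"dy":0,"dz":0,"yaw":0,"gripper":0.32}
    - {"dx":0,"dy":0,"dz":0,"yaw":0,"gripper":0.32}

```text
clock: 25.15
tcp_pos: [0.4241, -0.1725, 0.0544]
orientation: [-0.0, 3.139, 0.0]
contact_force: [-1.0, 1.1, 6.5]
grip_width: 0.0339
gripper_force: 29.2
```

>>> send_rows:
  steps:
    - {"dx":0,"dy":0,"dz":-2,"yaw":0,"gripper":0.32}
    - {"dx":0,"dy":0,"dz":-6,"yaw":0,"gripper":0.32}
    - {"dx":0,"dy":0,"dz":-9,"yaw":0,"gripper":0.32}
    - {"dx":0,"dy":0,"dz":-9,"yaw":0,"gripper":0.32}

```text
clock: 25.65
tcp_pos: [0.4249, -0.1728, 0.1457]
orientation: [-0.0, 3.136, -0.001]
contact_force: [0.4, 0.7, -0.6]
grip_width: 0.0336
gripper_force: 30.1
```

Run:
```python
from h import *
plan(*bay('jar',-.02),.14,87.35)
```

```text
from [ 0.4249 -0.1728  0.1457] psi 90.0 tilt -1.0000 -> d [-8.41 50.75  0.6 ] yaw 2.7 j7 2.03
```

>>> send_rows:
  steps:
    - {"dx":-0.8,"dy":5,"dz":0,"yaw":0.5,"gripper":0.32}
    - {"dx":-1.7,"dy":10.5,"dz":0,"yaw":1,"gripper":0.32}
    - {"dx":-2.6,"dy":16,"dz":0,"yaw":1.5,"gripper":0.32}
    - {"dx":-3.5,"dy":21.5,"dz":0,"yaw":2,"gripper":0.32}
    - {"dx":-4.4,"dy":27,"dz":0,"yaw":2.7,"gripper":0.32}

```text
clock: 26.28
tcp_pos: [0.4669, 0.0993, 0.1428]
orientation: [-0.074, -3.14, 0.0]
contact_force: [1.0, 0.1, -0.7]
grip_width: 0.033
gripper_force: 30.2
```

Run:
```python
from h import *
plan(*bay('jar',-.02),.12,87.35)
```

```text
from [0.4669 0.0993 0.1428] psi 87.3 tilt -1.0000 -> d [-3.09 23.72  2.27] yaw -0.1 j7 1.36
```

>>> send_rows:
  steps:
    - {"dx":-0.8,"dy":6,"dz":0,"yaw":0,"gripper":0.32}
    - {"dx":-1.6,"dy":12,"dz":0.5,"yaw":0,"gripper":0.32}
    - {"dx":-2.4,"dy":18,"dz":1.3,"yaw":0,"gripper":0.32}
    - {"dx":-3,"dy":22.5,"dz":2.2,"yaw":0,"gripper":0.32}
    - {"dx":-3.1,"dy":23.7,"dz":2.2,"yaw":0,"gripper":0.32}

```text
clock: 26.9
tcp_pos: [0.5079, 0.3364, 0.1194]
orientation: [-0.066, -3.139, -0.0]
contact_force: [-0.5, -0.5, -0.8]
grip_width: 0.0334
gripper_force: 30.2
```

>>> send_rows:
  steps:
    - {"dx":0,"dy":0,"dz":0,"yaw":0,"gripper":0.32}
    - {"dx":0,"dy":0,"dz":0,"yaw":0,"gripper":0.32}
    - {"dx":0,"dy":0,"dz":0,"yaw":0,"gripper":0.32}
    - {"dx":0,"dy":0,"dz":0,"yaw":0,"gripper":0.32}

```text
clock: 27.4
tcp_pos: [0.5096, 0.3318, 0.1216]
orientation: [0.076, 3.14, 0.0]
contact_force: [0.0, -1.0, -1.3]
grip_width: 0.0332
gripper_force: 30.2
```

Run:
```python
from h import *
np.set_printoptions(precision=1,suppress=True,linewidth=150)
f=grab('wrist','wj2.png'); plan(*bay('jar',-.02),.06,87.35); o=status.get_obs(); z=o['tcp_pos'][2]; print(o['grip_width'])
C=np.radians(YAW);Rm=np.array([[np.cos(C),np.sin(C)],[-np.sin(C),np.cos(C)]])
hsv=cv2.cvtColor(f['color'],cv2.COLOR_RGB2HSV)
m=((hsv[...,0]<10)|(hsv[...,0]>170))&(hsv[...,1]>150)&(hsv[...,2]>90); m[:,:260]=0;m[:,380:]=0
p=blob(m); q=onplane(f,p,z-.0544+.036)[:,:2]@Rm.T*1e3; print('lid',p.min(0),p.max(0),q.min(0),q.max(0))
Y=(hsv[...,0]>20)&(hsv[...,0]<35)&(hsv[...,1]>130)&(hsv[...,2]>120)
u=proj(f,[np.r_[bay('jar',-.02),.006],np.r_[bay('jar',-.043),.006],np.r_[bay('jar',-.02,.023),.006]]); print(u)
for r in range(int(u[1,1])-6,int(u[0,1])+10,8):
    e=np.flatnonzero(np.diff(Y[r,230:420].astype(int)))+230.5; print(r,e,(onplane(f,np.c_[e,np.full(len(e),r)],.008)[:,:2]@Rm.T*1e3)[:,1])
print('want',X0-.02,Y0['jar'])
```

```text
from [0.5 0.3 0.1] psi 87.2 tilt -1.0000 -> d [0.1 0.2 6.2] yaw -0.1 j7 1.04
0.03351894656816843
lid [285. 237.] [354. 306.] [475.7 338.1] [516.1 373.9]
[[321.9 205. ]
 [321.9 177.1]
 [350.6 204.9]]
171 [233.5 386.5 398.5 405.5] [289.7 407.6 416.9 422.3]
179 [233.5 272.5 273.5 284.5 311.5 331.5 358.5 368.5 371.5 405.5] [289.1 319.6 320.3 328.9 349.8 365.3 386.2 394.  396.3 422.9]
187 [234.5 272.5 274.5 285.5 298.5 344.5 358.5 369.5 370.5 404.5] [289.3 319.3 320.8 329.4 339.6 375.5 386.5 395.1 395.9 422.6]
195 [235.5 273.5 274.5 285.5 293.5 350.5 357.5 368.5 369.5 403.5] [289.6 319.7 320.5 329.2 335.5 380.4 385.9 394.6 395.4 422.4]
203 [235.5 273.5 275.5 285.5 291.5 351.5 357.5 367.5 370.5 402.5] [289.  319.4 321.  328.9 333.7 381.4 386.2 394.1 396.5 422.1]
211 [236.5 286.5 292.5 351.5 357.5 402.5] [289.2 329.5 334.3 381.6 386.4 422.7]
want 0.493 0.3579
```

View pics/wj2.png

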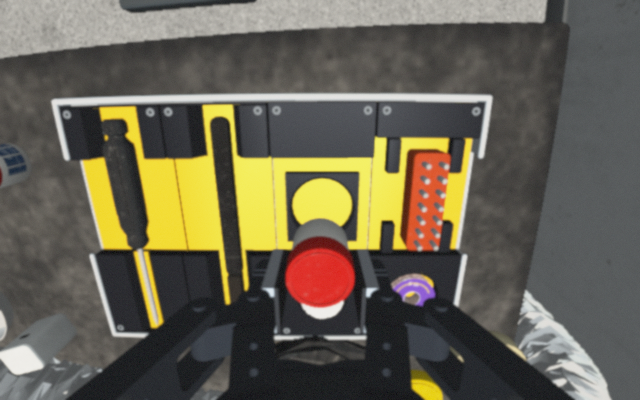

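All three placed pieces lie in their bays: driver (125,180), brush (225,200) and block (427,200). The jar (320,270) is 1.6 mm right of the well axis (322,204). I'll correct and lower.

>>> send_rows:
  steps:
    - {"dx":0,"dy":0.2,"dz":2,"yaw":0,"gripper":0.32}
    - {"dx":0,"dy":0.2,"dz":4,"yaw":0,"gripper":0.32}
    - {"dx":0,"dy":0.2,"dz":4.7,"yaw":0,"gripper":0.32}
    - {"dx":0,"dy":0.2,"dz":4.7,"yaw":0,"gripper":0.32}
    - {"dx":0,"dy":0.2,"dz":4.7,"yaw":0,"gripper":0.32}

```text
clock: 28.08
tcp_pos: [0.5099, 0.3349, 0.0746]
orientation: [0.074, 3.14, 0.0]
contact_force: [0.2, 0.3, 0.5]
grip_width: 0.034
gripper_force: 30.2
```

>>> send_rows:
  steps:
    - {"dx":0,"dy":0,"dz":0.4,"yaw":0,"gripper":0.32}
    - {"dx":0,"dy":0,"dz":0.8,"yaw":0,"gripper":0.32}
    - {"dx":0,"dy":0,"dz":1.1,"yaw":0,"gripper":0.32}
    - {"dx":0,"dy":0,"dz":1.1,"yaw":0,"gripper":0.32}

```text
clock: 28.58
tcp_pos: [0.5093, 0.3347, 0.063]
orientation: [-0.074, -3.14, 0.0]
contact_force: [0.2, 0.2, -0.8]
grip_width: 0.0334
gripper_force: 30.2
```

>>> send_rows:
  steps:
    - {"dx":0,"dy":0,"dz":0.1,"yaw":0,"gripper":0.32}
    - {"dx":0,"dy":0,"dz":0.2,"yaw":0,"gripper":0.32}
    - {"dx":0,"dy":0,"dz":0.3,"yaw":0,"gripper":0.32}
    - {"dx":0,"dy":0,"dz":0.3,"yaw":0,"gripper":0.32}

```text
clock: 29.08
tcp_pos: [0.5095, 0.3348, 0.0606]
orientation: [0.074, 3.141, 0.0]
contact_force: [-0.6, -0.2, 2.4]
grip_width: 0.0331
gripper_force: 30.4
```

The jar is down, in contact at the expected height. I'll release and rise.

>>> send_rows:
  steps:
    - {"dx":0,"dy":0,"dz":0,"yaw":0,"gripper":0.42}
    - {"dx":0,"dy":0,"dz":0,"yaw":0,"gripper":0.5}
    - {"dx":0,"dy":0,"dz":0,"yaw":0,"gripper":0.5}
    - {"dx":0,"dy":0,"dz":-1.5,"yaw":0,"gripper":0.5}
    - {"dx":0,"dy":0,"dz":-5,"yaw":0,"gripper":0.5}

```text
clock: 29.7
tcp_pos: [0.5087, 0.3342, 0.1103]
orientation: [-0.074, -3.139, 0.003]
contact_force: [-0.7, -0.1, 0.7]
grip_width: 0.0424
gripper_force: 0.0
```

>>> send_rows:
  steps:
    - {"dx":0,"dy":0,"dz":-6,"yaw":0,"gripper":0.5}
    - {"dx":0,"dy":0,"dz":-11,"yaw":0,"gripper":0.5}
    - {"dx":3,"dy":0,"dz":-12,"yaw":0,"gripper":0.5}
    - {"dx":3,"dy":0,"dz":-12,"yaw":0,"gripper":0.5}
    - {"dx":3,"dy":0,"dz":-12,"yaw":0,"gripper":0.5}

```text
clock: 30.32
tcp_pos: [0.4797, 0.336, 0.2307]
orientation: [0.074, 3.14, 0.0]
contact_force: [-0.3, -0.4, 0.7]
grip_width: 0.0425
gripper_force: 0.0
```

Run:
```python
from h import *
np.set_printoptions(precision=1,suppress=True,linewidth=150)
f=grab('wrist','wend.png'); C=np.radians(YAW);Rm=np.array([[np.cos(C),np.sin(C)],[-np.sin(C),np.cos(C)]])
hsv=cv2.cvtColor(f['color'],cv2.COLOR_RGB2HSV)
m=((hsv[...,0]<18)|(hsv[...,0]>170))&(hsv[...,1]>120)&(hsv[...,2]>60)
n,l,s,ce=cv2.connectedComponentsWithStats(cv2.morphologyEx(m.astype(np.uint8),cv2.MORPH_CLOSE,np.ones((5,5))))
for i in range(1,n):
    if s[i,4]>300:
        p=blob(l==i); 
        for zz in(.028,.049): 
            q=(onplane(f,p,zz)[:,:2]@Rm.T*1e3).astype(np.float32); print(zz,s[i],cv2.minAreaRect(q),cv2.minEnclosingCircle(q)[1])
        d=bydepth(f,[ce[i]])[0]; print('  depth pt',d*1e3,'bay',Rm@d[:2]*1e3)
print('want jar',X0-.02,Y0['jar'],'block',X0-.028,Y0['block'])
for n_,pts in(('driver',[-.08,-.04,0]),('brush',[-.08,-.04,.0])):
    for b in pts:
        u=proj(f,[np.r_[bay(n_,b),.02]])[0].astype(int); d=bydepth(f,[u])[0]; print(n_,b,u,d*1e3)
Y=(hsv[...,0]>20)&(hsv[...,0]<35)&(hsv[...,1]>130)&(hsv[...,2]>120)
for b in(-.075,-.04,0,.05,.07):
    for n_ in('driver','brush'):
        u=proj(f,[np.r_[bay(n_,b),.012]])[0].astype(int); e=np.flatnonzero(np.diff(Y[u[1],u[0]-25:u[0]+26].astype(int)))+u[0]-24.5
        print(n_,b,(onplane(f,np.c_[e,np.full(len(e),u[1])],.012)[:,:2]@Rm.T*1e3)[:,1])
o=status.get_obs(); print(o['clock'],o['tcp_pos'],o['contact_force'])
t=grab('top','tend.png'); h2=cv2.cvtColor(t['color'],cv2.COLOR_RGB2HSV)
a=load('side'); print('dish diff', np.abs(t['color'][165:200,322:358].astype(int)-cv2.cvtColor(cv2.imread('pics/top0.png'),cv2.COLOR_BGR2RGB)[165:200,322:358]).mean())
```

```text
0.028 [ 61 159  38  34 992] ((458.4631652832031, 92.7538070678711), (36.30926513671875, 45.043331146240234), 16.37874412536621) 22.69144058227539
0.049 [ 61 159  38  34 992] ((453.41290283203125, 110.12696075439453), (33.940277099609375, 42.10448455810547), 16.378637313842773) 21.210968017578125
  depth pt [459.   84.8  43.9] bay [454.6 106. ]
0.028 [ 374  162   31   69 1719] ((484.4583435058594, 434.1078186035156), (78.13046264648438, 29.069751739501953), 0.04106840118765831) 40.520301818847656
0.049 [ 374  162   31   69 1719] ((477.7120666503906, 429.2095031738281), (73.03292846679688, 27.17310333251953), 0.041086096316576004) 37.87659454345703
  depth pt [501.1 410.3  30.3] bay [481.6 433.1]
0.028 [303 195  35  33 889] ((500.7584533691406, 359.1824035644531), (37.76314926147461, 37.80047607421875), 89.96000671386719) 19.856781005859375
0.049 [303 195  35  33 889] ((492.94866943359375, 359.17254638671875), (35.29930114746094, 35.334190368652344), 89.9601821899414) 18.56116485595703
  depth pt [508.7 336.   49.4] bay [492.6 359.2]
want jar 0.493 0.3579 block 0.485 0.4341
driver -0.08 [177 149] [440.3 188.3  27. ]
driver -0.04 [182 185] [479.1 187.5  29.3]
driver 0 [187 218] [518.6 184.6  26.4]
brush -0.08 [247 149] [445.9 260.1  16.4]
brush -0.04 [250 185] [486.  258.9  17.2]
brush 0.0 [252 218] [525.7 256.4  16.6]
driver -0.075 [192.3 199.1 211.6 222.9]
brush -0.075 [270.9 277.5 289.7 295.2]
driver -0.04 [194.1 216.3]
brush -0.04 [277.2 289.7]
driver 0 [197.8 213.5]
brush 0 [277.7 289.5]
driver 0.05 [197.9 202.9 209.2 213. ]
brush 0.05 [270.3 277.7]
driver 0.07 [197.6 202.7 209.1 213. ]
brush 0.07 []
30.375 [0.5 0.3 0.2] [-0.2 -0.6 -0.5]
dish diff 2.943650793650794
```

Every depth matches a fully seated piece: the jar lid is at 49 mm, the driver at 27–29, the brush at 17 and the block level at home. The dish patch in the top view is nearly unchanged (mean difference about 3 grey levels).

```bash
python3 -c "
from bench import workorder
print(workorder.hand_in())"
```

```text
the job is handed in; nothing more can be done
None
```

I handed the job in at about 30 s of the 102 s limit: the screwdriver, brush, bit block and paste jar are each lowered fully into their bays (jar upright, driver handle towards the robot, blade in the slot), and the screw dish was not touched; the hand-in returned no verdict.

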